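Rack washed columns in the drying case

TASK

Lay every washed glass column from the mat in a V-groove of the drying case, one to a groove, its barrel across both rails with the end caps clear of them, so that it is cradled and cannot roll. When all are in, push the heavy cover down slowly until it is fully shut, without letting it slam, and then press the green button to start the dryer. Leave the jar and the beaker alone.

Things in the scene. Friction and masses are not known exactly. Their poses are not given: they have to be found in the camera images.
- case: white open-topped drying case, fixed on the bench, 292 (x) x 178 (y) x 64 mm high outside, walls and floor 6 mm. Origin: centre of its underside, at bench height; z up. Inside, two grey rails 12 mm wide run along its x at y = -28 and +28 mm (44 mm free between them), with V-notches. A grey console 90 x 56 x 44 mm adjoins its -y side, centred at x -85, y -117 mm.
- groove (a point): middle groove, point midway between the rails at the notches' bottom, 26 mm above the case's underside. The five grooves run along the case's y, at case x = -92, -46, 0, 46, 92 mm; each is a 90-degree V-notch 23 mm deep in both rails, ridge tops 49 mm up. A column cradled there has its axis 38.7 mm above the case's underside.
- cover (a joint): the case's heavy clear cover, 0.9 kg, blue edges, 292 x 180 x 8 mm, hinged along the case's x at case y = +89 mm, z = 64 mm (its underside when shut). 0 = shut flat, opens up and towards +y, 1.57 upright, stop at 1.95. Starts leaning back open. Stiff hinge, about 1 N m friction: it stays at any angle and must be pushed all the way, 5 to 8 N near its free edge.
- cover_handle (a point): middle of the cover's steel bar handle, 10 mm thick and 80 mm long along the case's x, at the cover's middle, 160 mm from the hinge line, its centre 30 mm off the cover's outer (when shut, upper) face.
- start (a joint): travel of the start button, 0 = up, 0.006 m = fully down (5 N); it springs back.
- start_top (a point): centre of the top of the green round start button, 28 mm across, on the grey console at the case's -y side; it is pressed straight down.
- mat: dark draining mat, fixed, 300 x 340 x 2 mm, origin at the centre of its underside on the bench. The columns start on it.
- column0: glass column: amber barrel 18 mm in diameter and 96 mm long between two blue hexagonal end caps, each 14 mm long and 22 mm across flats; 124 mm long in all, 70 g, both ends alike. Origin: the middle of its axis; its x runs along the axis. Lying on the mat its axis is 13 mm above the bench. None if absent.
- column1: glass column: amber barrel 18 mm in diameter and 96 mm long between two blue hexagonal end caps, each 14 mm long and 22 mm across flats; 124 mm long in all, 70 g, both ends alike. Origin: the middle of its axis; its x runs along the axis. Lying on the mat its axis is 13 mm above the bench. None if absent.
- column2: glass column: amber barrel 18 mm in diameter and 96 mm long between two blue hexagonal end caps, each 14 mm long and 22 mm across flats; 124 mm long in all, 70 g, both ends alike. Origin: the middle of its axis; its x runs along the axis. Lying on the mat its axis is 13 mm above the bench. None if absent.
- column3: glass column: amber barrel 18 mm in diameter and 96 mm long between two blue hexagonal end caps, each 14 mm long and 22 mm across flats; 124 mm long in all, 70 g, both ends alike. Origin: the middle of its axis; its x runs along the axis. Lying on the mat its axis is 13 mm above the bench. None if absent.
- column4: glass column: amber barrel 18 mm in diameter and 96 mm long between two blue hexagonal end caps, each 14 mm long and 22 mm across flats; 124 mm long in all, 70 g, both ends alike. Origin: the middle of its axis; its x runs along the axis. Lying on the mat its axis is 13 mm above the bench. None if absent.
- reagent: amber jar with a white cap, 64 mm across and 120 mm tall, standing on the bench; a bystander, to be left alone. Origin: centre of its underside.
- beaker: white beaker, 76 mm across and 90 mm tall, standing on the bench; a bystander, to be left alone. Origin: centre of its underside.

How it is judged:
By the outcome, as a careful person would: the job done as asked, in the order asked, and still so for the second after the job is handed in, with the robot touching nothing.
Of column0, column1, column2, column3, column4 only 4 to 5 are there at a start; the rules pass over those that are not, and their reading is None.
At some moment in a run one of column0, column1, column2, column3, column4 may be knocked a few centimetres aside while the robot is not near it.
Once in a run the grip may slacken for a moment while it holds something.
It also fails if it takes over 210 s, if anything falls off the work surface, if the arm or the gripper's body presses on something with over 40 N, if the wrist force passes 120 N, or if a joint passes its speed limit or range.

ROBOT

A 6-joint arm with a two-finger parallel gripper is mounted at the origin on the work surface. World frame = base frame: x ahead of the robot, y to its left, z up, the work surface at z = 0. Lengths are in m, angles in degrees, forces in N, time in s.
With the tool pointing down it reaches from about 0.4 to 0.825 m from the base axis. Payload 7 kg.
Tool frame: the origin (TCP) lies midway between the tips of the shut fingers; the grasp point (between the pads) lies r.grip_depth behind it (r.grip_depth is the distance from the TCP to the grasp point, in m); z points along the fingers, y is the line along which they close (so a half turn about z gives the same grasp; the last joint's range is limited). The gripper opens to 88 mm and grips with 3 to 60 N. Pads are 19 mm wide; open, the fingers measure 130 mm over their backs; the gripper's body (78 mm by 193 mm) begins 47 mm behind the grasp point.
Start: joints at [-56.832, 20.546, 0.682, 0, -70.136, -16.507], TCP at [0.194, -0.647, 0.227] pointing down, gripper open.
Joint ranges: [-176.03, 176.03], [-82.01, 121.73], [-58.28, 71.71], [-173.87, 95.51], [-174.79, -0.11], [-173.66, 173.66]. Speed limits (degrees/s): [136.94, 136.94, 172.46, 180, 180, 180].

INTERFACE

Orientations are given as [roll, pitch, yaw] about the fixed x, y, z axes, in that order (R = Rz(yaw) Ry(pitch) Rx(roll)).
In Python, from plant import r, monitor, capture gives the robot as it stands (r), with the cameras as plain functions and the readings (monitor).
- The arm moves only by the shell command python3 drive.py [OPENING] [FORCE], which reads ROWS from standard input. ROWS is a JSON list of rows, 1 to 12 of them, each of 6 numbers: dx, dy, dz in a scale on which 1.0 is 75 cm, then a rotation vector rx, ry, rz in shares of 180 degrees (1.0 is 180 degrees); each row is the pose to reach, as a shift and turn from the pose commanded when the command began, along the tool's axes at that moment; what a row does not reach only later rows make up. A row lasts 1/12 s, in which the tool goes at most 0.0417 m and 7.16 degrees, less where a joint would pass 70% of its speed; a pose out of reach is approached as far as the arm can. OPENING is the finger opening in m, set as the command begins (- or left out keeps the last). The fingers move at their own pace and stop on an object; FORCE is the grip in N (left out, the last holds). Time passes only in rows, so rows that do not move let the fingers close. It prints the time, the measured TCP pose, the force, the opening and the grip force at its end. Shift and turn numbers lie between -1 and 1, and a call with a number outside is refused. Input that does not fit is refused with a message, and nothing moves.
- monitor.get_state(): the state, without advancing time (a new reading comes with each control period).
- capture(name): name is "side" or "top"; returns a dict with "frame" (400x640x3 uint8, red, green, blue), "z_map" (400x640 float32, m along the optical axis (not along the pixel's ray), 0 where there is no reading), "fx", "fy", "cx", "cy" (pixels), "cam_to_world" (4x4, takes a point from camera to world coordinates). Camera axes: x right, y down, z forward; pixel columns grow to the right and rows downward; lengths in m; the calibration is good to about 2 mm. A picture is of the moment at which its call begins.
- r.close_job(): hands the job in; it is judged then, once.
The state is a dict: "time_s": time; "joints": joint angles; "qd": joint speeds; "joint_torque": joint torques, N m; "tcp_pos": TCP position; "eef_rot": TCP orientation; "contact_force": force on the tool from outside, world axes, zero at the start; "moment": the same for the moment, N m; "gripper_width": finger opening in m; "gripper_force": force on a finger pad.
Only numpy, scipy, OpenCV 4.12 (cv2) and the standard library are available. Lean on these libraries where they do the work, as an engineer would, in place of code of your own. Each camera call takes 0.05 s, during which the arm holds its last target. There are 200 camera calls.

## Working session

There is one attempt and no reset: what is moved stays moved. The work goes in short steps, Python scripts to look and compute and a shell command to move; the robot and the scene stay as the last step left them, time stands still between calls to the robot, and variables do not carry over. Pictures are saved under pics/ and viewed, at most 14 in all, crops included, and the job is handed in when it is done.

```bash
ls; mkdir -p pics
python3 - <<'E'
from plant import r, monitor, capture
import cv2,numpy as np
print(monitor.get_state(), r.grip_depth)
for n in("side","top"):
    c=capture(n); cv2.imwrite(f"pics/{n}0.png",c["frame"][:,:,::-1]); np.savez(f"{n}0.npz",**c)
    print(n,c["fx"],c["fy"],c["cx"],c["cy"],np.round(c["cam_to_world"],4).tolist())
E
```

```text
drive.py
pics
plant.py
{'time_s': 0.0, 'joints': array([-5.68304383e+01,  2.05908792e+01,  6.33097464e-01, -2.08076020e-02,
       -7.01368541e+01, -1.65065232e+01]), 'qd': array([-0.10996415, -0.00807462, -0.12397248, -0.1001668 ,  0.06523474,
       -0.04790117]), 'joint_torque': array([-8.73603381e-05, -5.82721031e+01,  2.93052417e+01,  6.99706078e+00,
        6.96653282e-03, -2.21646551e-04]), 'tcp_pos': array([ 0.19337615, -0.64618045,  0.22562168]), 'eef_rot': array([ 1.79903706e+02, -8.13675392e-03, -1.63344041e+02]), 'contact_force': array([-0.65452663, -1.12490646,  0.3265584 ]), 'moment': array([ 0.02537033,  0.03172391, -0.04628658]), 'gripper_force': 0.0, 'gripper_width': 0.0873947633092295} 0.0188
side 399.4799546816833 399.4799546816833 324.4780596886547 196.07725182718946 [[-0.9439, -0.229, 0.2379, 0.3305], [-0.3302, 0.6544, -0.6802, 0.6562], [0.0001, -0.7206, -0.6933, 0.7274], [0.0, 0.0, 0.0, 1.0]]
top 446.0021921196543 446.0021921196543 320.4297027418912 202.21145938593963 [[0.021, -0.9902, 0.1383, 0.4115], [-0.9998, -0.0205, 0.0053, 0.0094], [-0.0024, -0.1384, -0.9904, 1.1405], [0.0, 0.0, 0.0, 1.0]]
```

View pics/side0.png

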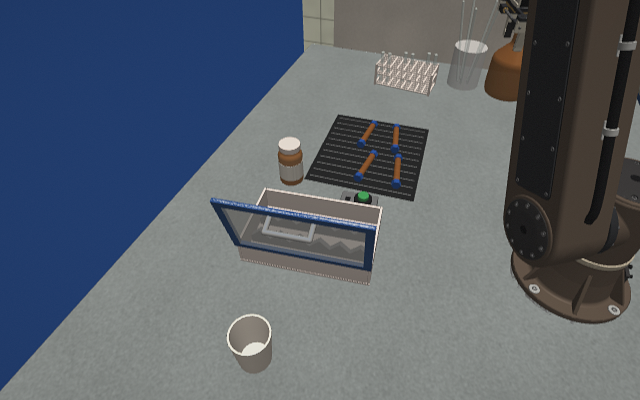

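View pics/top0.png

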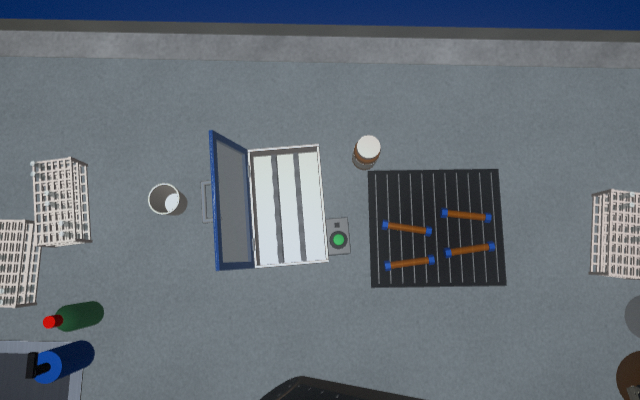

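The side view shows the case (about (310,235)) with its cover leaning back, the green button at (363,198), the jar at (290,160) and the beaker at (250,342). The top view shows four columns on the mat, at about (407,228), (466,215), (410,263) and (471,249). The case is at (288,207), the button at (339,240), the jar at (367,150), and the handle behind the cover at (207,200).

```bash
cat > h.py <<'E'
import numpy as np, cv2
from plant import r, monitor, capture
def cap(n): return capture(n)
def pix(c,u,v):
    d=np.array([(u-c["cx"])/c["fx"],(v-c["cy"])/c["fy"],1.]); T=c["cam_to_world"]; return T[:3,3],T[:3,:3]@d
def onz(c,u,v,z):
    o,d=pix(c,u,v); return o+d*(z-o[2])/d[2]
def tri(ca,pa,cb,pb):   # midpoint of two rays, and their gap
    a,d=pix(ca,*pa); b,e=pix(cb,*pb); d/=np.linalg.norm(d); e/=np.linalg.norm(e)
    s,t=np.linalg.lstsq(np.c_[d,-e],b-a,rcond=None)[0]; p,q=a+s*d,b+t*e; return (p+q)/2,np.linalg.norm(p-q)
def cloud(c):
    z=c["z_map"]; v,u=np.indices(z.shape); P=np.stack([(u-c["cx"])/c["fx"]*z,(v-c["cy"])/c["fy"]*z,z],-1)
    W=P@c["cam_to_world"][:3,:3].T+c["cam_to_world"][:3,3]; W[z==0]=np.nan; return W
def hsv(c): return cv2.cvtColor(c["frame"],cv2.COLOR_RGB2HSV)
def barrels(c,box,amin=40):   # amber barrels: pixel centre and angle, in box u0,v0,u1,v1
    m=cv2.inRange(hsv(c),(4,120,60),(20,255,255)); k=np.zeros_like(m); u0,v0,u1,v1=box; k[v0:v1,u0:u1]=m[v0:v1,u0:u1]
    out=[]
    for q in cv2.findContours(k,cv2.RETR_EXTERNAL,cv2.CHAIN_APPROX_NONE)[0]:
        if cv2.contourArea(q)<amin: continue
        (x,y),wh,_=cv2.minAreaRect(q); vx,vy,_,_=cv2.fitLine(q,cv2.DIST_L2,0,.01,.01).ravel(); L=max(wh)/2
        out.append((np.array([x,y]),np.array([x-vx*L,y-vy*L]),np.array([x+vx*L,y+vy*L]),wh))
    return out
def columns(z=.013,box=(365,160,510,290)):
    c=cap("top"); res=[]
    for ce,a,b,wh in barrels(c,box):
        A,B=onz(c,*a,z),onz(c,*b,z); d=B-A; d=d*np.sign(d[1]); res.append((*onz(c,*ce,z)[:2],np.degrees(np.arctan2(d[1],d[0])),np.linalg.norm(d)))
    return np.array(res)
def totool(p,yaw=None):  # shift in the tool's axes from the present TCP to world p, and turn about tool z
    s=monitor.get_state(); from_=s["tcp_pos"]; from scipy.spatial.transform import Rotation as R
    M=R.from_euler("xyz",s["eef_rot"],degrees=True); d=M.inv().apply(np.array(p)-from_)
    print("t",round(s["time_s"],2),"tcp",s["tcp_pos"].round(4),"rpy",s["eef_rot"].round(1),"shift",d.round(4),"turn",None if yaw is None else round(-((yaw-s["eef_rot"][2]+90)%180-90),2))
E
python3 - <<'E'
from h import *
np.set_printoptions(suppress=True,precision=4)
t,s=cap("top"),cap("side")
print("cols",columns())
bt=sorted(barrels(t,(365,160,510,290)),key=lambda q:q[0][0]); bs=barrels(s,(330,110,430,195))
for b in bt:
    g=min((tri(t,b[0],s,q[0]) for q in bs),key=lambda x:x[1]); print("tri",g)
# button
def blob(c,lo,hi,box):
    m=cv2.inRange(hsv(c),lo,hi); u0,v0,u1,v1=box; k=np.zeros_like(m);k[v0:v1,u0:u1]=m[v0:v1,u0:u1]
    q=max(cv2.findContours(k,cv2.RETR_EXTERNAL,cv2.CHAIN_APPROX_NONE)[0],key=cv2.contourArea); return q
for c in(t,s):
    box=(325,215,355,260) if c is t else (345,180,380,215)
    q=blob(c,(45,80,40),(85,255,255),box); W=cloud(c); m=np.zeros((400,640),np.uint8);cv2.drawContours(m,[q],-1,1,-1)
    P=W[m>0]; print("button",cv2.minEnclosingCircle(q),np.nanmedian(P,0),np.nanpercentile(P[:,2],[5,50,95]), cv2.contourArea(q))
W=cloud(t); Z=W[...,2]
# rim: points .058-.070 in case region
k=np.zeros((400,640),bool);k[135:280,243:335]=1
m=k&(Z>.058)&(Z<.070); 
P=W[m]; R=cv2.minAreaRect(P[:,:2].astype(np.float32)); print("rim",R,m.sum(),np.median(P[:,2]))
m2=k&(Z>.043)&(Z<.055); print("ridges",m2.sum(),np.nanmedian(Z[m2]))
print("row profile along mid", [tuple(W[205,u].round(3)) for u in range(244,335,6)])
# jar,beaker, cover
for n,b in(("jar",(350,130,385,170)),("beaker",(145,180,185,216))):
    q=W[b[1]:b[3],b[0]:b[2]].reshape(-1,3); q=q[q[:,2]>.08]; print(n,q[:,:2].min(0),q[:,:2].max(0),q[:,2].max())
h=cv2.inRange(hsv(t),(100,100,40),(125,255,255))>0; kk=np.zeros_like(h);kk[125:275,205:260]=1
q=W[h&kk]; q=q[q[:,2]>.05]; print("cover blue",q.min(0),q.max(0)); hi=q[q[:,2]>np.nanpercentile(q[:,2],70)]; print("top edge",np.median(hi,0))
E
```

```text
cols [[ 0.4218 -0.2104 99.3662  0.0945]
 [ 0.4579 -0.3622 99.6774  0.094 ]
 [ 0.5084 -0.2041 82.6886  0.0941]
 [ 0.5441 -0.355  84.5553  0.0929]]
tri (array([ 0.5071, -0.2032,  0.0192]), np.float64(0.0019206568650282595))
tri (array([ 0.4217, -0.2091,  0.0197]), np.float64(7.496298053631447e-06))
tri (array([ 0.542 , -0.3527,  0.0206]), np.float64(0.002548571103693372))
tri (array([ 0.4576, -0.3595,  0.0212]), np.float64(0.0001013143329477663))
button ((338.4210510253906, 239.2894744873047), 5.884785175323486) [ 0.473  -0.0291  0.0667] [0.058  0.0667 0.0699] 91.5
button ((362.8013610839844, 196.17123413085938), 5.918525695800781) [ 0.4721 -0.0236  0.0644] [0.0013 0.0644 0.0672] 90.0
rim ((0.5556380748748779, 0.08810537308454514), (0.29282867908477783, 0.19970691204071045), 6.122560977935791) 1103 0.06458520933101064
ridges 671 0.046226848336061055
row profile along mid [(np.float64(0.546), np.float64(0.194), np.float64(0.101)), (np.float64(0.552), np.float64(0.187), np.float64(0.062)), (np.float64(0.559), np.float64(0.181), np.float64(0.005)), (np.float64(0.56), np.float64(0.165), np
[... 228 characters left out ...]
3), np.float64(0.007)), (np.float64(0.562), np.float64(0.088), np.float64(0.004)), (np.float64(0.559), np.float64(0.072), np.float64(0.028)), (np.float64(0.562), np.float64(0.057), np.float64(0.007)), (np.float64(0.562), np.float64(0.042), np.float64(0.011)), (np.float64(0.562), np.float64(0.027), np.float64(0.008)), (np.float64(0.555), np.float64(0.011), np.float64(0.066)), (np.float64(0.564), np.float64(-0.004), np.float64(0.001)), (np.float64(0.564), np.float64(-0.02), np.float64(0.0))]
jar [ 0.657  -0.1236] [ 0.7164 -0.0633] 0.1266554506719011
beaker [0.5222 0.3512] [0.5967 0.4263] 0.0965072930135118
cover blue [0.3963 0.1717 0.0695] [0.6884 0.2512 0.2432]
top edge [0.5313 0.2307 0.239 ]
```

Run:
```python
from h import *
np.set_printoptions(suppress=True,precision=4)
t=cap("top"); W=cloud(t); Z=W[...,2]
k=np.zeros((400,640),bool);k[135:280,243:335]=1
P=W[k&(Z>.058)&(Z<.070)][:,:2]
c0=np.array([.5556,.088]); yaw=6.12
for it in range(3):
    a=np.radians(yaw); R=np.array([[np.cos(a),-np.sin(a)],[np.sin(a),np.cos(a)]]); L=(P-c0)@R
    s=L[(abs(L[:,0])<.12)&(L[:,1]<-.06)]; s2=s[s[:,1]<np.median(s[:,1])+.008]
    f=np.polyfit(s2[:,0],s2[:,1],1); print("-y wall slope deg",np.degrees(np.arctan(f[0])),"y med",np.median(s2[:,1]),"pct",np.percentile(s2[:,1],[2,98]),len(s2))
    e1=L[(abs(L[:,1])<.06)&(L[:,0]>.1)];e2=L[(abs(L[:,1])<.06)&(L[:,0]<-.1)]
    for e in(e1,e2): g=np.polyfit(e[:,1],e[:,0],1); print(" x wall",np.median(e[:,0]),np.percentile(e[:,0],[2,98]),"deg",-np.degrees(np.arctan(g[0])),len(e))
    xm=(np.median(e1[:,0])+np.median(e2[:,0]))/2; ym=np.median(s2[:,1])+.086
    c0=c0+R@[xm,ym]; yaw+=np.degrees(np.arctan(f[0])); print("case",c0,yaw)
# check with colour: white rim corners cast on z=.064, and rails by grey mask between
u=cv2.resize(t["frame"][120:290,190:370],None,fx=4,fy=4,interpolation=cv2.INTER_CUBIC)[:600,:720]
a=np.radians(yaw); R=np.array([[np.cos(a),-np.sin(a)],[np.sin(a),np.cos(a)]]); T=np.linalg.inv(t["cam_to_world"])
def proj(x,y,z):
    w=c0+R@[x,y]; p=T@[*w,z,1]; return (t["fx"]*p[0]/p[2]+t["cx"],t["fy"]*p[1]/p[2]+t["cy"])
pts=[(x,y,.064) for x in(-.146,.146) for y in(-.089,.089)]+[(x,y,.026) for x in(-.092,-.046,0,.046,.092) for y in(-.028,.028)]+[(-.085,-.117,.06)]
for p in pts:
    x,y=proj(*p); cv2.circle(u,(int((x-190+.5)*4),int((y-120+.5)*4)),3,(255,0,0),1)
cv2.imwrite("pics/case.png",u[:,:,::-1])
```

```text
-y wall slope deg 1.2751373062913163 y med -0.07756381367826742 pct [-0.0978 -0.0744] 264
 x wall 0.14153022681534794 [0.1386 0.1454] deg -0.22269495898448158 144
 x wall -0.14316107343941864 [-0.1461 -0.1403] deg -0.17362653836479303 128
case [0.5539 0.0963] 7.395137306291316
-y wall slope deg -0.01724044538115996 y med -0.08598020764482361 pct [-0.104 -0.081] 265
 x wall 0.142436392136632 [0.1384 0.1467] deg -1.4530439774639128 140
 x wall -0.1424093666186998 [-0.1459 -0.139 ] deg -1.3975688038047442 126
case [0.5539 0.0963] 7.377896860910156
-y wall slope deg -8.648122323636924e-05 y med -0.08600598220190604 pct [-0.1041 -0.081 ] 265
 x wall 0.14241838635724569 [0.1384 0.1467] deg -1.4358653459632618 140
 x wall -0.1424166194805676 [-0.1459 -0.139 ] deg -1.3803723124790184 126
case [0.5539 0.0963] 7.37781037968692
```

View pics/case.png

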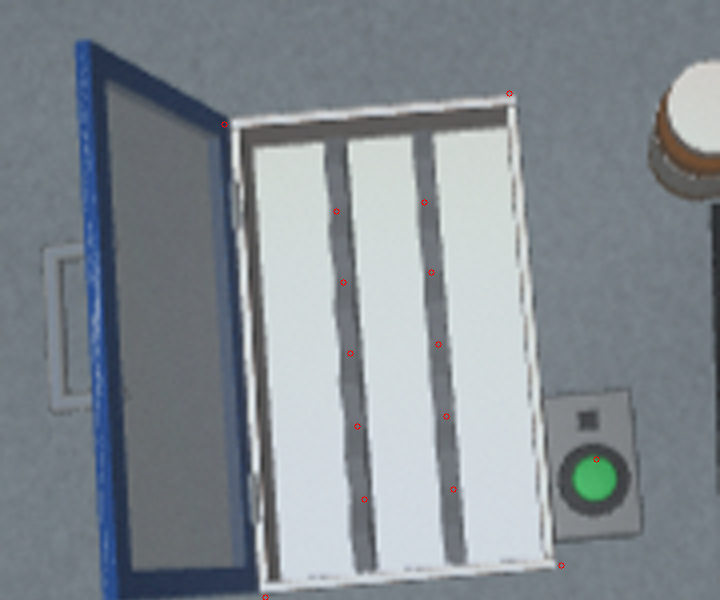

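The crop shows a case rotated about 6°. My overlay is about 1° too far because the button polluted the −y wall fit, so I'll refit without it.

Run:
```python
from h import *
np.set_printoptions(suppress=True,precision=4)
t,sd=cap("top"),cap("side"); 
c0=np.array([.5539,.0963]); yaw=6.0
for c,box in((t,(243,135,335,280)),(t,(243,135,335,280))):
    W=cloud(c); Z=W[...,2]; k=np.zeros((400,640),bool);k[box[1]:box[3],box[0]:box[2]]=1
    P=W[k&(Z>.060)&(Z<.069)][:,:2]
    a=np.radians(yaw); R=np.array([[np.cos(a),-np.sin(a)],[np.sin(a),np.cos(a)]]); L=(P-c0)@R
    s=L[(L[:,0]>-.03)&(L[:,0]<.13)&(abs(L[:,1]+.086)<.012)]; f=np.polyfit(s[:,0],s[:,1],1)
    e=[L[(abs(L[:,1])<.06)&(abs(L[:,0]-q*.143)<.015)] for q in(1,-1)]
    xm=(np.median(e[0][:,0])+np.median(e[1][:,0]))/2; ym=np.median(s[:,1])+.086
    print("slope",np.degrees(np.arctan(f[0])),len(s),xm,ym); yaw+=np.degrees(np.arctan(f[0]))*.4; c0=c0+R@[xm,ym]; print("case",c0,yaw)
# same corners by colour, from two views: rim's near (-y) corners
# pixel read-offs in crop: (514,97)/4+(190,120) top
for c in (t,sd):
    W=cloud(c); Z=W[...,2]; a=np.radians(yaw); R=np.array([[np.cos(a),-np.sin(a)],[np.sin(a),np.cos(a)]]); L=(W[...,:2]-c0)@R
    for x in(.023,-.023,.069,-.069):   # ridge tops
        q=(abs(L[...,0]-x)<.004)&(abs(abs(L[...,1])-.028)<.005); print("ridge",x,np.round(np.nanpercentile(Z[q],[20,50,90]),4),end=" ")
    for x in(-.092,-.046,0,.046,.092):
        q=(abs(L[...,0]-x)<.003)&(abs(abs(L[...,1])-.028)<.004)&(Z>.015); print("notch",x,q.sum(),np.round(np.nanmedian(Z[q]),4),end=" ")
    print()
u=cv2.resize(t["frame"][120:290,190:370],None,fx=4,fy=4,interpolation=cv2.INTER_CUBIC)[:600,:720]
T=np.linalg.inv(t["cam_to_world"])
for x,y,z in [(x,y,.064) for x in(-.146,.146) for y in(-.089,.089)]+[(x,y,.026) for x in(-.092,-.046,0,.046,.092) for y in(-.028,.028)]+[(-.085,-.117,.06)]:
    p=T@[*(c0+R@[x,y]),z,1]; cv2.circle(u,(int((t["fx"]*p[0]/p[2]+t["cx"]-189.5)*4),int((t["fy"]*p[1]/p[2]+t["cy"]-119.5)*4)),3,(255,0,0),1)
cv2.imwrite("pics/case2.png",u[:,:,::-1])
print("grooves",[(c0+R@[x,0]).round(4).tolist() for x in(-.092,-.046,0,.046,.092)])
print(columns())
```

```text
slope -0.060343774884990486 159 0.00017022235898143945 0.00019887556889502944
case [0.554  0.0965] 5.975862490046004
slope -0.045038224240023766 160 7.95486658031197e-07 3.375169599015293e-06
case [0.554  0.0965] 5.9578472003499945
ridge 0.023 [0.0467 0.0481 0.0506] ridge -0.023 [0.0456 0.0471 0.0508] ridge 0.069 [0.0465 0.0479 0.0503] ridge -0.069 [0.0464 0.0479 0.0518] notch -0.092 19 0.029 notch -0.046 15 0.0277 notch 0 12 0.0258 notch 0.046 12 0.0282 notch 0.092 15 0.0276 
ridge 0.023 nan ridge -0.023 nan ridge 0.069 nan ridge -0.069 nan notch -0.092 0 nan notch -0.046 0 nan notch 0 0 nan notch 0.046 0 nan notch 0.092 0 nan 
grooves [[0.4625, 0.087], [0.5083, 0.0917], [0.554, 0.0965], [0.5998, 0.1013], [0.6456, 0.1061]]
[[ 0.4218 -0.2104 99.4045  0.0945]
 [ 0.4579 -0.3622 99.5621  0.094 ]
 [ 0.5086 -0.2042 82.5895  0.0941]
 [ 0.5441 -0.355  84.5271  0.0929]]
  return np.nanmean(a, axis, out=out, keepdims=keepdims)
  return np.nanmean(a, axis, out=out, keepdims=keepdims)
```

View pics/case2.png

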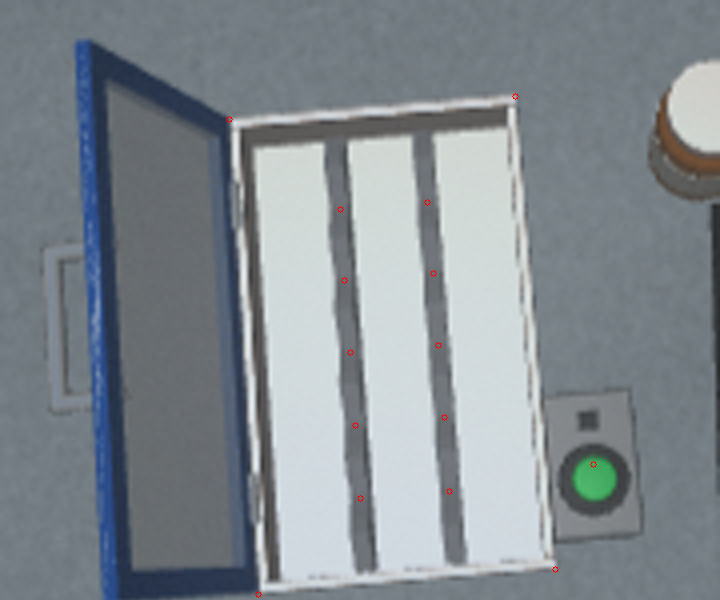

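The refit matches the picture: case at (0.554, 0.0965), yaw 5.96°. Measured heights are ridges about 48 mm and notches about 27 mm, which agree with the text. I'll start with the column at (0.458, −0.362).

```bash
python3 -c "
from h import *
totool((.4579,-.3622,.12),-80.4)"
```

```text
t 0.45 tcp [ 0.1935 -0.6466  0.2265] rpy [ 180.     0.  -163.3] shift [-0.3349  0.1966  0.1065] turn -82.94
```

Units first: shifts go in shares of 75 cm and turns go in shares of 180 degrees. So -0.335 m is -0.4467, -0.3 m is -0.4, -82.9 degrees is -0.4606.

```bash
echo '[[-0.04, 0.024, 0.0133, 0, 0, -0.0389], [-0.08, 0.048, 0.0267, 0, 0, -0.0778], [-0.12, 0.072, 0.04, 0, 0, -0.1167], [-0.16, 0.096, 0.0533, 0, 0, -0.1556], [-0.2, 0.12, 0.0667, 0, 0, -0.1944], [-0.24, 0.144, 0.08, 0, 0, -0.2333], [-0.28, 0.168, 0.0933, 0, 0, -0.2722], [-0.32, 0.192, 0.1067, 0, 0, -0.3111], [-0.36, 0.2133, 0.12, 0, 0, -0.35], [-0.4, 0.2373, 0.1333, 0, 0, -0.3889], [-0.4467, 0.2621, 0.142, 0, 0, -0.4278], [-0.4467, 0.2621, 0.142, 0, 0, -0.4606]]' | python3 drive.py 0.05 10
echo '[[0, 0, 0, 0, 0, 0], [0, 0, 0, 0, 0, 0]]' | python3 drive.py; python3 -c "
from h import *
print(columns())
totool((.4579,-.3622,.005),-80.4)"
```

```text
time_s: 1.45
tcp_pos: [0.4616, -0.3584, 0.1189]
eef_rot: [180.0, 0.0, -79.8]
contact_force: [0.5, -0.7, 0.6]
gripper_width: 0.0501
gripper_force: 0.0
time_s: 1.62
tcp_pos: [0.4582, -0.362, 0.1201]
eef_rot: [180.0, 0.0, -80.6]
contact_force: [-0.7, -0.5, 0.1]
gripper_width: 0.0502
gripper_force: 0.0
[[ 4.15438831e-01 -1.73301104e-01  1.31439331e+02  1.76423241e-02]
 [ 5.10701558e-01 -1.88613784e-01  8.41158775e+01  6.27396319e-02]]
t 1.67 tcp [ 0.4578 -0.3626  0.1203] rpy [-180.    -0.   -80.7] shift [-4.000e-04 -1.000e-04  1.153e-01] turn -0.26
```

In the tool's units: 0.115 m is 0.1533, 0.105 m is 0.14.

```bash
echo '[[0, 0, 0.04, 0, 0, 0], [0, 0, 0.08, 0, 0, 0], [0, 0, 0.12, 0, 0, 0], [0, 0, 0.14, 0, 0, 0], [0, 0, 0.1533, 0, 0, 0], [0, 0, 0.1533, 0, 0, 0]]' | python3 drive.py
echo '[[0, 0, 0, 0, 0, 0], [0, 0, 0, 0, 0, 0], [0, 0, 0, 0, 0, 0], [0, 0, 0, 0, 0, 0], [0, 0, 0, 0, 0, 0], [0, 0, 0, 0, 0, 0]]' | python3 drive.py 0.01 25
echo '[[0, 0, -0.0267, 0, 0, 0], [0, 0, -0.0667, 0, 0, 0], [0, 0, -0.12, 0, 0, 0], [0, 0, -0.1733, 0, 0, 0], [0, 0, -0.2267, 0, 0, 0], [0, 0, -0.2267, 0, 0, 0]]' | python3 drive.py
python3 -c "
from h import *
totool((.5083,.0917,.17),-84.04)"
```

```text
time_s: 2.17
tcp_pos: [0.4566, -0.363, 0.0038]
eef_rot: [179.9, 0.1, -80.7]
contact_force: [0.9, -0.9, 0.5]
gripper_width: 0.0497
gripper_force: 0.0
time_s: 2.67
tcp_pos: [0.4583, -0.3623, 0.0056]
eef_rot: [-180.0, -0.0, -80.4]
contact_force: [0.4, 0.0, 3.5]
gripper_width: 0.017
gripper_force: 25.0
time_s: 3.17
tcp_pos: [0.4619, -0.3645, 0.1841]
eef_rot: [-179.4, -0.5, -80.4]
contact_force: [1.4, -0.5, 0.3]
gripper_width: 0.0171
gripper_force: 25.0
t 3.17 tcp [ 0.4619 -0.3645  0.1841] rpy [-179.4   -0.5  -80.4] shift [-0.4421 -0.1221  0.0116] turn 3.68
```

In the tool's units: -0.442 m is -0.5893, -0.09 m is -0.12, 3.6 degrees is 0.02.

```bash
echo '[[-0.0267, -0.008, 0, 0, 0, 0.0028], [-0.0733, -0.02, 0, 0, 0, 0.0056], [-0.1267, -0.036, 0, 0, 0, 0.0083], [-0.18, -0.0507, 0, 0, 0, 0.0111], [-0.2333, -0.0667, 0, 0, 0, 0.0139], [-0.2867, -0.08, 0, 0, 0, 0.0167], [-0.34, -0.0933, 0, 0, 0, 0.0194], [-0.3933, -0.1067, 0, 0, 0, 0.02], [-0.4467, -0.12, 0, 0, 0, 0.02], [-0.5, -0.1333, 0, 0, 0, 0.02], [-0.5467, -0.1467, 0, 0, 0, 0.02], [-0.5893, -0.1627, 0.0133, 0, 0, 0.02]]' | python3 drive.py
echo '[[0, 0, 0, 0, 0, 0], [0, 0, 0, 0, 0, 0], [0, 0, 0, 0, 0, 0]]' | python3 drive.py
python3 - <<'E'
from h import *
t,s=cap("top"),cap("side"); cv2.imwrite("pics/carry.png",np.vstack([t["frame"][100:300,150:550],s["frame"][100:300,180:580]])[:,:,::-1])
totool((.5083,.0917,.0387-.0088+.04),-84.04)
E
```

```text
time_s: 4.17
tcp_pos: [0.5055, 0.0967, 0.1668]
eef_rot: [-179.8, 0.1, -84.0]
contact_force: [0.7, -0.2, -1.0]
gripper_width: 0.0174
gripper_force: 25.0
time_s: 4.42
tcp_pos: [0.5046, 0.0939, 0.1647]
eef_rot: [180.0, -0.0, -84.0]
contact_force: [-0.1, -0.4, -0.4]
gripper_width: 0.0179
gripper_force: 25.0
t 4.52 tcp [0.5048 0.0931 0.1651] rpy [180.   -0.  -84.1] shift [ 0.0018 -0.0034  0.0952] turn -0.04
```

View pics/carry.png

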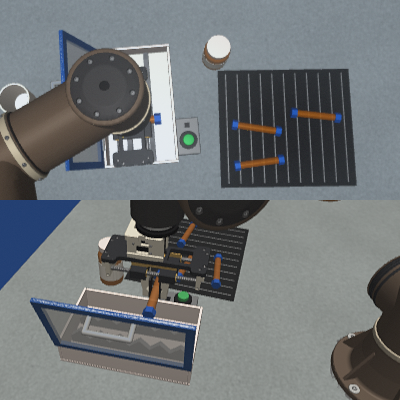

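Three columns remain on the mat, and the fourth is held above the case with its +y cap at about (328,211) in the side view and its −y cap at about (307,218) in the top view. I'll check that it hangs level.

```bash
cat >> h.py <<'E'
def held():  # blue caps seen of the held column: median heights and places
    for n,box in(("top",(270,160,335,280)),("side",(250,170,420,260))):
        c=cap(n); W=cloud(c); m=cv2.inRange(hsv(c),(100,120,40),(128,255,255)); k=np.zeros_like(m); u0,v0,u1,v1=box; k[v0:v1,u0:u1]=m[v0:v1,u0:u1]
        N,lab,st,ce=cv2.connectedComponentsWithStats(k)
        for i in range(1,N):
            P=W[lab==i]
            if 12<st[i,4]<500: print(n,"cap",ce[i].round(),st[i,4],np.nanmedian(P,0).round(3),"zmax",np.nanpercentile(P[:,2],90).round(3))
E
python3 -c "
from h import *
held()"
```

```text
top cap [307. 219.] 59 [0.508 0.042 0.183] zmax 0.186
side cap [396. 184.] 76 [ 0.412 -0.147  0.017] zmax 0.023
side cap [329. 212.] 128 [0.497 0.158 0.179] zmax 0.184
side cap [285. 253.] 120 [0.574 0.201 0.073] zmax 0.078
```

In the tool's units: 0.133 m is 0.1773, 0.03 m is 0.04.

```bash
echo '[[0.0027, -0.004, 0.04, 0, 0, 0], [0.0027, -0.004, 0.08, 0, 0, 0], [0.0027, -0.004, 0.12, 0, 0, 0], [0.0027, -0.004, 0.14, 0, 0, 0], [0.0027, -0.004, 0.1533, 0, 0, 0], [0.0027, -0.004, 0.16, 0, 0, 0], [0.0027, -0.004, 0.1667, 0, 0, 0], [0.0027, -0.004, 0.1707, 0, 0, 0], [0.0027, -0.004, 0.1747, 0, 0, 0], [0.0027, -0.004, 0.1773, 0, 0, 0], [0.0027, -0.004, 0.1773, 0, 0, 0]]' | python3 drive.py
python3 -c "
from h import *
totool((.5083,.0917,.0310),-84.04); print(monitor.get_state()['contact_force'],monitor.get_state()['gripper_width'])"
```

```text
time_s: 5.53
tcp_pos: [0.5083, 0.0923, 0.0323]
eef_rot: [-180.0, 0.0, -84.0]
contact_force: [-0.4, -0.3, -0.5]
gripper_width: 0.0171
gripper_force: 25.0
t 5.53 tcp [0.5083 0.0923 0.0323] rpy [-180.    0.  -84.] shift [0.0006 0.0001 0.0013] turn 0.0
[-0.36319962 -0.25670109 -0.50346002] 0.017144628713646345
```

In the tool's units: 0.0015 m is 0.002.

```bash
echo '[[0, 0, 0.002, 0, 0, 0], [0, 0, 0.002, 0, 0, 0]]' | python3 drive.py
echo '[[0, 0, 0, 0, 0, 0], [0, 0, 0, 0, 0, 0], [0, 0, 0, 0, 0, 0], [0, 0, 0, 0, 0, 0]]' | python3 drive.py 0.028
echo '[[0, 0, -0.02, 0, 0, 0], [0, 0, -0.06, 0, 0, 0], [0, 0, -0.1133, 0, 0, 0], [0, 0, -0.16, 0, 0, 0], [0, 0, -0.18, 0, 0, 0], [0, 0, -0.18, 0, 0, 0]]' | python3 drive.py
python3 -c "
from h import *
print(columns())
totool((.5084,-.2041,.12),-97.4)
totool((.5441,-.355,.12),-95.4)"
```

```text
time_s: 5.7
tcp_pos: [0.509, 0.0926, 0.0312]
eef_rot: [-179.9, 0.0, -84.0]
contact_force: [0.5, -0.5, 2.0]
gripper_width: 0.0174
gripper_force: 25.0
time_s: 6.03
tcp_pos: [0.5079, 0.0921, 0.0305]
eef_rot: [180.0, -0.0, -84.0]
contact_force: [-0.8, -0.3, -0.7]
gripper_width: 0.0275
gripper_force: 0.0
time_s: 6.53
tcp_pos: [0.5103, 0.0931, 0.1701]
eef_rot: [-179.6, 0.1, -84.0]
contact_force: [0.4, 0.3, -1.1]
gripper_width: 0.0284
gripper_force: 0.0
[[ 4.21948966e-01 -2.10418073e-01  9.94060512e+01  9.44734215e-02]
 [ 5.08429283e-01 -2.04162022e-01  8.25633367e+01  9.40835164e-02]
 [ 5.43488519e-01 -3.54880076e-01  8.46718646e+01  9.29905296e-02]]
t 6.58 tcp [0.5091 0.0928 0.1678] rpy [-1.798e+02  1.000e-01 -8.400e+01] shift [0.2953 0.0318 0.0471] turn 13.37
t 6.58 tcp [0.5091 0.0928 0.1678] rpy [-1.798e+02  1.000e-01 -8.400e+01] shift [0.4491 0.012  0.0469] turn 11.37
```

In the tool's units: 0.295 m is 0.3933, 0.265 m is 0.3533, 13.4 degrees is 0.0744.

```bash
echo '[[0.04, 0.004, 0, 0, 0, 0.0111], [0.0933, 0.0093, 0, 0, 0, 0.0222], [0.1467, 0.0147, 0, 0, 0, 0.0333], [0.2, 0.0213, 0, 0, 0, 0.0444], [0.2533, 0.0267, 0, 0, 0, 0.0556], [0.3067, 0.0333, 0.0133, 0, 0, 0.0667], [0.3533, 0.0387, 0.0333, 0, 0, 0.0744], [0.3933, 0.0427, 0.064, 0, 0, 0.0744], [0.3933, 0.0427, 0.064, 0, 0, 0.0744], [0.3933, 0.0427, 0.064, 0, 0, 0.0744]]' | python3 drive.py 0.05
python3 -c "
from h import *
totool((.5084,-.2041,.005),-97.4)"
```

```text
time_s: 7.42
tcp_pos: [0.5047, -0.2059, 0.1147]
eef_rot: [179.7, -0.0, -97.6]
contact_force: [0.0, 0.2, 0.3]
gripper_width: 0.0502
gripper_force: 0.0
t 7.42 tcp [ 0.5047 -0.2059  0.1147] rpy [179.7  -0.  -97.6] shift [-0.0023 -0.004   0.1097] turn -0.24
```

In the tool's units: 0.075 m is 0.1, 0.03 m is 0.04.

```bash
echo '[[0, 0, 0.04, 0, 0, 0], [0, 0, 0.08, 0, 0, 0], [0, 0, 0.1, 0, 0, 0], [0, 0, 0.1, 0, 0, 0], [0, 0, 0.1, 0, 0, 0]]' | python3 drive.py
python3 -c "
from h import *
totool((.5084,-.2041,.005),-97.4)"
```

```text
time_s: 7.83
tcp_pos: [0.5068, -0.2038, 0.0424]
eef_rot: [179.9, -0.0, -97.4]
contact_force: [1.7, -0.6, 0.2]
gripper_width: 0.0499
gripper_force: 0.0
t 7.83 tcp [ 0.5068 -0.2038  0.0424] rpy [179.9  -0.  -97.4] shift [ 0.0001 -0.0017  0.0374] turn 0.04
```

In the tool's units: 0.038 m is 0.0507, 0.03 m is 0.04.

```bash
echo '[[0, -0.0013, 0.02, 0, 0, 0], [0, -0.0013, 0.04, 0, 0, 0], [0, -0.0013, 0.0507, 0, 0, 0], [0, -0.0013, 0.0507, 0, 0, 0]]' | python3 drive.py
echo '[[0, 0, 0, 0, 0, 0], [0, 0, 0, 0, 0, 0], [0, 0, 0, 0, 0, 0], [0, 0, 0, 0, 0, 0], [0, 0, 0, 0, 0, 0], [0, 0, 0, 0, 0, 0]]' | python3 drive.py 0.01 25
echo '[[0, 0, -0.0267, 0, 0, 0], [0, 0, -0.0667, 0, 0, 0], [0, 0, -0.12, 0, 0, 0], [0, 0, -0.1733, 0, 0, 0], [0, 0, -0.22, 0, 0, 0], [0, 0, -0.22, 0, 0, 0], [0, 0, -0.22, 0, 0, 0]]' | python3 drive.py
python3 -c "
from h import *
totool((.554,.0930,.17),-84.04)"
```

```text
time_s: 8.17
tcp_pos: [0.5079, -0.2042, 0.0044]
eef_rot: [180.0, -0.0, -97.4]
contact_force: [0.1, 0.2, -0.1]
gripper_width: 0.0503
gripper_force: 0.0
time_s: 8.67
tcp_pos: [0.5081, -0.2047, 0.005]
eef_rot: [-180.0, 0.0, -97.4]
contact_force: [-1.2, 1.1, 3.7]
gripper_width: 0.0171
gripper_force: 25.0
time_s: 9.25
tcp_pos: [0.5092, -0.2048, 0.1721]
eef_rot: [-179.7, 0.0, -97.4]
contact_force: [-0.6, -0.8, -0.7]
gripper_width: 0.0173
gripper_force: 25.0
t 9.25 tcp [ 0.5092 -0.2048  0.1721] rpy [-179.7    0.   -97.4] shift [-0.3011 -0.0059  0.0023] turn -13.41
```

In the tool's units: -0.301 m is -0.4013, -0.265 m is -0.3533, -13.4 degrees is -0.0744.

```bash
echo '[[-0.0267, 0, 0, 0, 0, -0.0083], [-0.0733, -0.0013, 0, 0, 0, -0.0167], [-0.12, -0.0027, 0, 0, 0, -0.025], [-0.1667, -0.004, 0, 0, 0, -0.0333], [-0.2133, -0.0053, 0, 0, 0, -0.0417], [-0.26, -0.0067, 0, 0, 0, -0.05], [-0.3067, -0.008, 0, 0, 0, -0.0611], [-0.3533, -0.008, 0, 0, 0, -0.0694], [-0.4013, -0.008, 0, 0, 0, -0.0744], [-0.4013, -0.008, 0, 0, 0, -0.0744], [-0.4013, -0.008, 0, 0, 0, -0.0744], [-0.4013, -0.008, 0, 0, 0, -0.0744]]' | python3 drive.py
python3 -c "
from h import *
held()
totool((.554,.0930,.031),-84.04)"
```

```text
time_s: 10.25
tcp_pos: [0.5519, 0.0928, 0.1681]
eef_rot: [179.8, -0.0, -84.0]
contact_force: [-0.0, -0.2, -1.5]
gripper_width: 0.0171
gripper_force: 25.0
top cap [308. 197.] 59 [0.557 0.041 0.187] zmax 0.189
top cap [309. 222.] 48 [0.514 0.042 0.05 ] zmax 0.052
side cap [396. 184.] 77 [ 0.413 -0.147  0.016] zmax 0.024
side cap [306. 204.] 122 [0.544 0.156 0.182] zmax 0.188
side cap [338. 216.] 47 [0.512 0.043 0.048] zmax 0.051
side cap [284. 253.] 123 [0.578 0.201 0.073] zmax 0.077
t 10.35 tcp [0.5523 0.092  0.1688] rpy [179.9  -0.  -84.1] shift [-0.0009 -0.002   0.1378] turn -0.06
```

In the tool's units: 0.1375 m is 0.1833, 0.134 m is 0.1787.

```bash
echo '[[-0.0013, -0.0013, 0.04, 0, 0, 0], [-0.0013, -0.0027, 0.0867, 0, 0, 0], [-0.0013, -0.0027, 0.1267, 0, 0, 0], [-0.0013, -0.0027, 0.1467, 0, 0, 0], [-0.0013, -0.0027, 0.16, 0, 0, 0], [-0.0013, -0.0027, 0.168, 0, 0, 0], [-0.0013, -0.0027, 0.1733, 0, 0, 0], [-0.0013, -0.0027, 0.1787, 0, 0, 0], [-0.0013, -0.0027, 0.1833, 0, 0, 0], [-0.0013, -0.0027, 0.1833, 0, 0, 0], [-0.0013, -0.0027, 0.1833, 0, 0, 0]]' | python3 drive.py
echo '[[0, 0, 0, 0, 0, 0], [0, 0, 0, 0, 0, 0], [0, 0, 0, 0, 0, 0], [0, 0, 0, 0, 0, 0]]' | python3 drive.py 0.028
echo '[[0, 0, -0.02, 0, 0, 0], [0, 0, -0.06, 0, 0, 0], [0, 0, -0.1133, 0, 0, 0], [0, 0, -0.16, 0, 0, 0], [0, 0, -0.18, 0, 0, 0], [0, 0, -0.18, 0, 0, 0]]' | python3 drive.py
python3 -c "
from h import *
held()
print(columns())
totool((.4219,-.2104,.12),-80.6)
totool((.5437,-.355,.12),-95.4)"
```

```text
time_s: 11.27
tcp_pos: [0.555, 0.0944, 0.0326]
eef_rot: [-180.0, 0.0, -84.0]
contact_force: [0.6, 0.5, -0.5]
gripper_width: 0.0173
gripper_force: 25.0
time_s: 11.6
tcp_pos: [0.555, 0.0944, 0.0324]
eef_rot: [-180.0, 0.0, -84.0]
contact_force: [-0.1, -0.1, 0.6]
gripper_width: 0.0277
gripper_force: 0.0
time_s: 12.1
tcp_pos: [0.5572, 0.0952, 0.1721]
eef_rot: [-179.5, 0.1, -84.0]
contact_force: [0.1, 1.2, -0.4]
gripper_width: 0.0282
gripper_force: 0.0
top cap [310. 204.] 42 [0.56  0.042 0.05 ] zmax 0.052
top cap [309. 222.] 47 [0.514 0.042 0.049] zmax 0.052
side cap [396. 184.] 75 [ 0.412 -0.147  0.017] zmax 0.024
side cap [319. 212.] 45 [0.557 0.044 0.048] zmax 0.051
side cap [338. 216.] 47 [0.512 0.043 0.048] zmax 0.051
side cap [284. 253.] 123 [0.579 0.202 0.073] zmax 0.077
[[ 4.21972602e-01 -2.10399901e-01  9.94488093e+01  9.44976433e-02]
 [ 5.44121205e-01 -3.54979005e-01  8.46326950e+01  9.28883837e-02]]
t 12.25 tcp [0.5543 0.0942 0.1668] rpy [180.    0.  -84.1] shift [0.2892 0.1633 0.0468] turn -3.45
t 12.25 tcp [0.5543 0.0942 0.1668] rpy [180.    0.  -84.1] shift [0.4457 0.0571 0.0467] turn 11.35
```

In the tool's units: 0.446 m is 0.5947, 0.42 m is 0.56, 11.4 degrees is 0.0633.

```bash
echo '[[0.04, 0.0053, 0, 0, 0, 0.0111], [0.0933, 0.012, 0, 0, 0, 0.0222], [0.1467, 0.0187, 0, 0, 0, 0.0333], [0.2, 0.0253, 0, 0, 0, 0.0444], [0.2533, 0.032, 0, 0, 0, 0.0556], [0.3067, 0.04, 0, 0, 0, 0.0633], [0.36, 0.0467, 0, 0, 0, 0.0633], [0.4133, 0.0533, 0, 0, 0, 0.0633], [0.4667, 0.06, 0.0133, 0, 0, 0.0633], [0.52, 0.0667, 0.0267, 0, 0, 0.0633], [0.56, 0.072, 0.0467, 0, 0, 0.0633], [0.5947, 0.076, 0.0627, 0, 0, 0.0633]]' | python3 drive.py 0.05
echo '[[0, 0, 0.04, 0, 0, 0], [0, 0, 0.08, 0, 0, 0], [0, 0, 0.1067, 0, 0, 0], [0, 0, 0.1067, 0, 0, 0], [0, 0, 0.1067, 0, 0, 0]]' | python3 drive.py
python3 -c "
from h import *
totool((.5441,-.355,.005),-95.4)"
```

```text
time_s: 13.25
tcp_pos: [0.5428, -0.3574, 0.1172]
eef_rot: [179.8, 0.0, -95.5]
contact_force: [-0.5, 1.0, -1.2]
gripper_width: 0.0504
gripper_force: 0.0
time_s: 13.67
tcp_pos: [0.5429, -0.355, 0.038]
eef_rot: [179.7, 0.0, -95.4]
contact_force: [0.4, -1.2, 1.1]
gripper_width: 0.0499
gripper_force: 0.0
t 13.67 tcp [ 0.5429 -0.355   0.038 ] rpy [179.7   0.  -95.4] shift [-0.     -0.0014  0.033 ] turn -0.04
```

In the tool's units: 0.034 m is 0.0453, 0.027 m is 0.036.

```bash
echo '[[0, -0.0013, 0.02, 0, 0, 0], [0, -0.0013, 0.036, 0, 0, 0], [0, -0.0013, 0.0453, 0, 0, 0], [0, -0.0013, 0.0453, 0, 0, 0]]' | python3 drive.py
echo '[[0, 0, 0, 0, 0, 0], [0, 0, 0, 0, 0, 0], [0, 0, 0, 0, 0, 0], [0, 0, 0, 0, 0, 0], [0, 0, 0, 0, 0, 0], [0, 0, 0, 0, 0, 0]]' | python3 drive.py 0.01 25
echo '[[0, 0, -0.0267, 0, 0, 0], [0, 0, -0.0667, 0, 0, 0], [0, 0, -0.12, 0, 0, 0], [0, 0, -0.1733, 0, 0, 0], [0, 0, -0.22, 0, 0, 0], [0, 0, -0.22, 0, 0, 0], [0, 0, -0.22, 0, 0, 0]]' | python3 drive.py
python3 -c "
from h import *
totool((.5998,.0980,.17),-84.04)"
```

```text
time_s: 14.0
tcp_pos: [0.5446, -0.3549, 0.005]
eef_rot: [179.9, 0.0, -95.4]
contact_force: [0.1, -0.1, -0.4]
gripper_width: 0.0502
gripper_force: 0.0
time_s: 14.5
tcp_pos: [0.5454, -0.3554, 0.0065]
eef_rot: [-180.0, -0.0, -95.4]
contact_force: [-1.7, 0.3, 3.3]
gripper_width: 0.017
gripper_force: 25.0
time_s: 15.08
tcp_pos: [0.5467, -0.3558, 0.1741]
eef_rot: [-179.7, -0.1, -95.4]
contact_force: [-0.1, 0.2, -2.8]
gripper_width: 0.0173
gripper_force: 25.0
t 15.08 tcp [ 0.5467 -0.3558  0.1741] rpy [-1.797e+02 -1.000e-01 -9.540e+01] shift [-0.4568 -0.0099  0.0036] turn -11.4
```

In the tool's units: -0.457 m is -0.6093, -0.18 m is -0.24, -11.4 degrees is -0.0633.

```bash
echo '[[-0.0267, 0, 0, 0, 0, -0.0056], [-0.08, -0.0013, 0, 0, 0, -0.0111], [-0.1333, -0.0027, 0, 0, 0, -0.0167], [-0.1867, -0.004, 0, 0, 0, -0.0222], [-0.24, -0.0053, 0, 0, 0, -0.0278], [-0.2933, -0.0067, 0, 0, 0, -0.0333], [-0.3467, -0.008, 0, 0, 0, -0.0389], [-0.4, -0.0093, 0, 0, 0, -0.0444], [-0.4533, -0.0107, 0, 0, 0, -0.05], [-0.5067, -0.012, 0, 0, 0, -0.0556], [-0.56, -0.0133, 0, 0, 0, -0.0611], [-0.6093, -0.0133, 0, 0, 0, -0.0633]]' | python3 drive.py
echo '[[0, 0, 0, 0, 0, 0], [0, 0, 0, 0, 0, 0], [0, 0, 0, 0, 0, 0]]' | python3 drive.py
python3 -c "
from h import *
held()
totool((.5998,.0980,.031),-84.04)"
```

```text
time_s: 16.08
tcp_pos: [0.5978, 0.1007, 0.1696]
eef_rot: [179.9, -0.0, -84.0]
contact_force: [1.1, -0.6, 0.0]
gripper_width: 0.0175
gripper_force: 25.0
time_s: 16.33
tcp_pos: [0.5978, 0.0985, 0.1697]
eef_rot: [179.9, -0.0, -84.0]
contact_force: [0.0, -0.9, -0.7]
gripper_width: 0.0174
gripper_force: 25.0
top cap [306. 176.] 56 [0.602 0.047 0.187] zmax 0.189
top cap [309. 204.] 41 [0.561 0.043 0.05 ] zmax 0.052
top cap [309. 222.] 47 [0.514 0.042 0.048] zmax 0.052
side cap [396. 184.] 75 [ 0.412 -0.148  0.017] zmax 0.024
side cap [283. 201.] 120 [0.589 0.163 0.182] zmax 0.188
side cap [319. 212.] 44 [0.557 0.044 0.048] zmax 0.05
side cap [338. 216.] 46 [0.512 0.043 0.048] zmax 0.051
side cap [284. 253.] 124 [0.579 0.201 0.073] zmax 0.077
t 16.43 tcp [0.5981 0.0975 0.1703] rpy [179.9  -0.  -84.1] shift [-0.0004 -0.0019  0.1393] turn -0.07
```

In the tool's units: 0.139 m is 0.1853, 0.135 m is 0.18.

```bash
echo '[[0, -0.0013, 0.04, 0, 0, 0], [0, -0.002, 0.0867, 0, 0, 0], [0, -0.002, 0.1267, 0, 0, 0], [0, -0.002, 0.1467, 0, 0, 0], [0, -0.002, 0.16, 0, 0, 0], [0, -0.002, 0.168, 0, 0, 0], [0, -0.002, 0.1747, 0, 0, 0], [0, -0.002, 0.18, 0, 0, 0], [0, -0.002, 0.1853, 0, 0, 0], [0, -0.002, 0.1853, 0, 0, 0], [0, -0.002, 0.1853, 0, 0, 0]]' | python3 drive.py
echo '[[0, 0, 0, 0, 0, 0], [0, 0, 0, 0, 0, 0], [0, 0, 0, 0, 0, 0], [0, 0, 0, 0, 0, 0]]' | python3 drive.py 0.028
echo '[[0, 0, -0.02, 0, 0, 0], [0, 0, -0.06, 0, 0, 0], [0, 0, -0.1133, 0, 0, 0], [0, 0, -0.16, 0, 0, 0], [0, 0, -0.18, 0, 0, 0], [0, 0, -0.18, 0, 0, 0]]' | python3 drive.py
python3 -c "
from h import *
held()
print(columns())
totool((.4219,-.2104,.12),-80.6)"
```

```text
time_s: 17.35
tcp_pos: [0.6005, 0.0989, 0.0327]
eef_rot: [-179.9, 0.0, -84.0]
contact_force: [-0.4, -0.6, -1.2]
gripper_width: 0.0172
gripper_force: 25.0
time_s: 17.68
tcp_pos: [0.6003, 0.0989, 0.0323]
eef_rot: [-180.0, 0.0, -84.0]
contact_force: [-0.4, -1.3, -0.3]
gripper_width: 0.0278
gripper_force: 0.0
time_s: 18.18
tcp_pos: [0.6026, 0.0996, 0.1724]
eef_rot: [-179.5, 0.1, -84.0]
contact_force: [0.8, 0.1, -0.6]
gripper_width: 0.0279
gripper_force: 0.0
top cap [308. 186.] 40 [0.605 0.047 0.05 ] zmax 0.052
top cap [309. 204.] 41 [0.561 0.043 0.05 ] zmax 0.052
top cap [309. 222.] 47 [0.514 0.041 0.05 ] zmax 0.052
side cap [396. 184.] 75 [ 0.412 -0.147  0.018] zmax 0.024
side cap [319. 212.] 44 [0.557 0.045 0.048] zmax 0.051
side cap [337. 216.] 46 [0.512 0.043 0.049] zmax 0.051
side cap [284. 253.] 120 [0.577 0.201 0.073] zmax 0.077
[[ 4.21681027e-01 -2.10390502e-01  9.95426750e+01  9.45599302e-02]]
t 18.33 tcp [0.5997 0.0987 0.1668] rpy [180.   0. -84.] shift [0.289  0.2088 0.0468] turn -3.45
```

Units first: shifts go in shares of 75 cm and turns go in shares of 180 degrees. So 0.289 m is 0.3853, 0.265 m is 0.3533, -3.5 degrees is -0.0194.

```bash
echo '[[0.0333, 0.024, 0, 0, 0, -0.0056], [0.0733, 0.0533, 0, 0, 0, -0.0111], [0.1133, 0.0827, 0, 0, 0, -0.0167], [0.1533, 0.112, 0, 0, 0, -0.0194], [0.1933, 0.1413, 0, 0, 0, -0.0194], [0.2333, 0.1707, 0, 0, 0, -0.0194], [0.2733, 0.2, 0, 0, 0, -0.0194], [0.3133, 0.2267, 0.0133, 0, 0, -0.0194], [0.3533, 0.2533, 0.0333, 0, 0, -0.0194], [0.3853, 0.2787, 0.0627, 0, 0, -0.0194], [0.3853, 0.2787, 0.0627, 0, 0, -0.0194]]' | python3 drive.py 0.05
echo '[[0, 0, 0.04, 0, 0, 0], [0, 0, 0.08, 0, 0, 0], [0, 0, 0.1067, 0, 0, 0], [0, 0, 0.1067, 0, 0, 0], [0, 0, 0.1067, 0, 0, 0]]' | python3 drive.py
python3 -c "
from h import *
totool((.4218,-.2104,.005),-80.6)"
```

```text
time_s: 19.25
tcp_pos: [0.4159, -0.2125, 0.1153]
eef_rot: [179.5, 0.2, -80.8]
contact_force: [-0.8, 0.8, -1.0]
gripper_width: 0.0503
gripper_force: 0.0
time_s: 19.67
tcp_pos: [0.421, -0.2102, 0.0389]
eef_rot: [179.7, 0.0, -80.5]
contact_force: [0.3, 0.3, 0.6]
gripper_width: 0.05
gripper_force: 0.0
t 19.67 tcp [ 0.421  -0.2102  0.0389] rpy [179.7   0.  -80.5] shift [ 0.0003 -0.0009  0.0339] turn 0.07
```

In the tool's units: 0.034 m is 0.0453, 0.027 m is 0.036.

```bash
echo '[[0, 0, 0.02, 0, 0, 0], [0, 0, 0.036, 0, 0, 0], [0, 0, 0.0453, 0, 0, 0], [0, 0, 0.0453, 0, 0, 0]]' | python3 drive.py
echo '[[0, 0, 0, 0, 0, 0], [0, 0, 0, 0, 0, 0], [0, 0, 0, 0, 0, 0], [0, 0, 0, 0, 0, 0], [0, 0, 0, 0, 0, 0], [0, 0, 0, 0, 0, 0]]' | python3 drive.py 0.01 25
echo '[[0, 0, -0.0267, 0, 0, 0], [0, 0, -0.0667, 0, 0, 0], [0, 0, -0.12, 0, 0, 0], [0, 0, -0.1733, 0, 0, 0], [0, 0, -0.22, 0, 0, 0], [0, 0, -0.22, 0, 0, 0], [0, 0, -0.22, 0, 0, 0]]' | python3 drive.py
python3 -c "
from h import *
totool((.4625,.0845,.17),-84.04)"
```

```text
time_s: 20.0
tcp_pos: [0.4222, -0.2102, 0.0059]
eef_rot: [180.0, 0.0, -80.5]
contact_force: [-0.8, 0.7, -0.4]
gripper_width: 0.0501
gripper_force: 0.0
time_s: 20.5
tcp_pos: [0.4224, -0.2104, 0.0064]
eef_rot: [-180.0, -0.0, -80.5]
contact_force: [-0.7, -0.0, 3.4]
gripper_width: 0.0173
gripper_force: 25.0
time_s: 21.08
tcp_pos: [0.4235, -0.2104, 0.1734]
eef_rot: [-179.7, -0.1, -80.5]
contact_force: [-0.2, -0.2, -3.2]
gripper_width: 0.0171
gripper_force: 25.0
t 21.08 tcp [ 0.4235 -0.2104  0.1734] rpy [-1.797e+02 -1.000e-01 -8.050e+01] shift [-0.2845 -0.0869  0.0035] turn 3.5
```

In the tool's units: -0.2845 m is -0.3793, -0.26 m is -0.3467, 3.5 degrees is 0.0194.

```bash
echo '[[-0.0267, -0.008, 0, 0, 0, 0.0028], [-0.0733, -0.0227, 0, 0, 0, 0.0056], [-0.12, -0.036, 0, 0, 0, 0.0111], [-0.1667, -0.0507, 0, 0, 0, 0.0167], [-0.2133, -0.0653, 0, 0, 0, 0.0194], [-0.26, -0.08, 0, 0, 0, 0.0194], [-0.3067, -0.0933, 0, 0, 0, 0.0194], [-0.3467, -0.1067, 0, 0, 0, 0.0194], [-0.3793, -0.116, 0, 0, 0, 0.0194], [-0.3793, -0.116, 0, 0, 0, 0.0194], [-0.3793, -0.116, 0, 0, 0, 0.0194], [-0.3793, -0.116, 0, 0, 0, 0.0194]]' | python3 drive.py
python3 -c "
from h import *
held()
totool((.4625,.0845,.031),-84.04)"
```

```text
time_s: 22.08
tcp_pos: [0.4604, 0.0842, 0.1698]
eef_rot: [179.9, -0.1, -84.0]
contact_force: [0.5, 0.4, -0.3]
gripper_width: 0.0173
gripper_force: 25.0
top cap [308. 186.] 40 [0.605 0.047 0.049] zmax 0.052
top cap [309. 204.] 43 [0.559 0.043 0.05 ] zmax 0.053
top cap [309. 222.] 48 [0.514 0.042 0.049] zmax 0.052
top cap [311. 239.] 61 [0.465 0.033 0.187] zmax 0.19
side cap [352. 212.] 132 [0.453 0.148 0.183] zmax 0.188
side cap [319. 212.] 44 [0.558 0.043 0.048] zmax 0.05
side cap [337. 216.] 47 [0.513 0.043 0.049] zmax 0.051
side cap [285. 253.] 124 [0.575 0.201 0.073] zmax 0.077
t 22.18 tcp [0.4607 0.0837 0.1704] rpy [179.9  -0.  -84.1] shift [-0.0007 -0.002   0.1394] turn -0.05
```

In the tool's units: 0.139 m is 0.1853, 0.135 m is 0.18.

```bash
echo '[[0, -0.0013, 0.04, 0, 0, 0], [0, -0.0013, 0.0867, 0, 0, 0], [0, -0.0013, 0.1267, 0, 0, 0], [0, -0.0013, 0.1467, 0, 0, 0], [0, -0.0013, 0.16, 0, 0, 0], [0, -0.0013, 0.168, 0, 0, 0], [0, -0.0013, 0.1747, 0, 0, 0], [0, -0.0013, 0.18, 0, 0, 0], [0, -0.0013, 0.1853, 0, 0, 0], [0, -0.0013, 0.1853, 0, 0, 0], [0, -0.0013, 0.1853, 0, 0, 0]]' | python3 drive.py
echo '[[0, 0, 0, 0, 0, 0], [0, 0, 0, 0, 0, 0], [0, 0, 0, 0, 0, 0], [0, 0, 0, 0, 0, 0]]' | python3 drive.py 0.028
echo '[[0, 0, -0.02, 0, 0, 0], [0, 0, -0.06, 0, 0, 0], [0, 0, -0.1133, 0, 0, 0], [0, 0, -0.1667, 0, 0, 0], [0, 0, -0.22, 0, 0, 0], [0, 0, -0.2733, 0, 0, 0], [0, 0, -0.3267, 0, 0, 0], [0, 0, -0.3667, 0, 0, 0], [0, 0, -0.3667, 0, 0, 0]]' | python3 drive.py
python3 - <<'E'
from h import *
held()
c=cap("top"); print(len(columns())); s=cap("side")
cv2.imwrite("pics/all.png",np.vstack([cv2.resize(q,None,fx=2,fy=2) for q in(t[100:250,200:440] for t in(c["frame"],))]+[cv2.resize(s["frame"][150:300,200:440],None,fx=2,fy=2)])[:,:,::-1])
totool((0,0,0))
E
```

```text
time_s: 23.1
tcp_pos: [0.4631, 0.085, 0.0326]
eef_rot: [-179.9, 0.0, -84.0]
contact_force: [1.8, -0.5, -0.1]
gripper_width: 0.017
gripper_force: 25.0
time_s: 23.43
tcp_pos: [0.4622, 0.0847, 0.0322]
eef_rot: [180.0, 0.0, -84.0]
contact_force: [0.7, -0.2, -0.6]
gripper_width: 0.0277
gripper_force: 0.0
time_s: 24.18
tcp_pos: [0.4648, 0.0853, 0.3141]
eef_rot: [-179.4, 0.2, -84.0]
contact_force: [1.7, 0.6, 0.3]
gripper_width: 0.0275
gripper_force: 0.0
top cap [308. 186.] 40 [0.605 0.047 0.049] zmax 0.051
top cap [309. 204.] 43 [0.559 0.043 0.05 ] zmax 0.053
top cap [309. 222.] 48 [0.514 0.042 0.05 ] zmax 0.053
top cap [313. 241.] 47 [0.468 0.031 0.05 ] zmax 0.052
side cap [319. 212.] 44 [0.558 0.044 0.047] zmax 0.05
side cap [338. 216.] 47 [0.512 0.043 0.048] zmax 0.051
side cap [357. 219.] 49 [0.467 0.034 0.048] zmax 0.051
side cap [284. 253.] 122 [0.579 0.201 0.073] zmax 0.077
0
t 24.43 tcp [0.4616 0.0844 0.3058] rpy [179.9  -0.  -84. ] shift [0.0358 0.4672 0.3068] turn None
```

View pics/all.png

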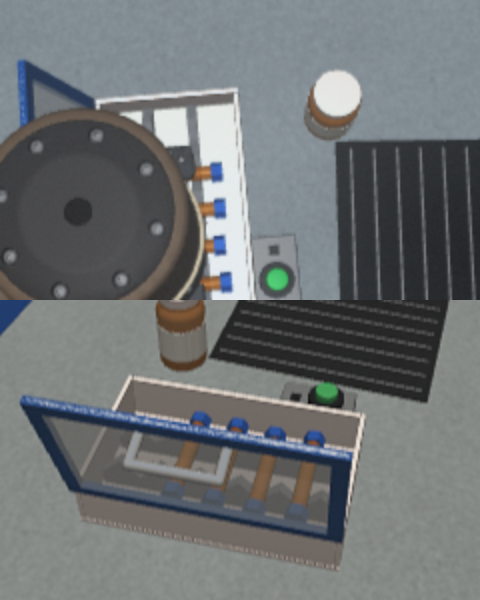

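All four columns lie level in grooves −92, −46, 0 and +46, with cap tops at about 51 mm and the cap centres about 54 mm from mid-rail; the mat is empty. Next I go behind the cover (now at about 105°), beside the handle, with the fingers shut.

```bash
python3 -c "
from h import *
t=cap('top');W=cloud(t);h=cv2.inRange(hsv(t),(100,100,40),(125,255,255))>0;kk=np.zeros_like(h);kk[125:275,205:260]=1
q=W[h&kk];a=np.radians(5.96);R=np.array([[np.cos(a),-np.sin(a)],[np.sin(a),np.cos(a)]]);L=(q[:,:2]-[.554,.0965])@R
m=q[:,2]>.08; 
for x0,x1 in((-.15,-.1),(.1,.15)):
  k=m&(L[:,0]>x0)&(L[:,0]<x1); f=np.polyfit(q[k,2],L[k,1],1); print('angle',90+np.degrees(np.arctan(f[0])),'y at .064',np.polyval(f,.064),'edge z',np.percentile(q[k,2],97))
totool((.4564,.2603,.30),-84.04)"
```

```text
angle 81.10488746490702 y at .064 0.09649777419304072 edge z 0.6659927932923001
angle 105.26534741001338 y at .064 0.08719932755372659 edge z 0.24065398321358106
t 24.48 tcp [0.4617 0.0844 0.3057] rpy [ 1.799e+02 -1.000e-01 -8.400e+01] shift [-0.1755 -0.013   0.0056] turn -0.0
```

In the tool's units: -0.1755 m is -0.234, -0.013 m is -0.0173.

```bash
echo '[[-0.0267, -0.0027, 0, 0, 0, 0], [-0.0667, -0.0053, 0, 0, 0, 0], [-0.1067, -0.008, 0, 0, 0, 0], [-0.1467, -0.0107, 0, 0, 0, 0], [-0.1867, -0.0147, 0, 0, 0, 0], [-0.22, -0.0173, 0, 0, 0, 0], [-0.234, -0.0173, 0, 0, 0, 0], [-0.234, -0.0173, 0, 0, 0, 0]]' | python3 drive.py 0 10
echo '[[0, 0, 0.0267, 0, 0, 0], [0, 0, 0.0533, 0, 0, 0], [0, 0, 0.08, 0, 0, 0], [0, 0, 0.1, 0, 0, 0], [0, 0, 0.1133, 0, 0, 0], [0, 0, 0.1133, 0, 0, 0], [0, 0, 0.1133, 0, 0, 0], [0, 0, 0.1133, 0, 0, 0]]' | python3 drive.py
python3 - <<'E'
from h import *
s=cap("side"); cv2.imwrite("pics/behind.png",cv2.resize(s["frame"][100:320,150:450],None,fx=2,fy=2)[:,:,::-1])
totool((.4584,.2413,.221),-84.04)
E
```

```text
time_s: 25.15
tcp_pos: [0.4566, 0.2622, 0.3054]
eef_rot: [179.9, -0.1, -83.9]
contact_force: [0.4, 0.1, -0.7]
gripper_width: 0.0005
gripper_force: 0.0
time_s: 25.82
tcp_pos: [0.4576, 0.2606, 0.223]
eef_rot: [-179.9, 0.0, -84.0]
contact_force: [-0.9, 0.1, 1.3]
gripper_width: 0.0005
gripper_force: 0.0
t 25.87 tcp [0.4576 0.2608 0.2232] rpy [-1.799e+02  1.000e-01 -8.400e+01] shift [0.0195 0.0012 0.0022] turn -0.0
```

View pics/behind.png

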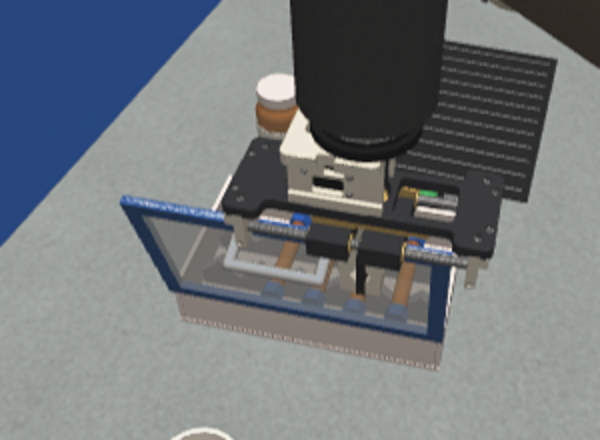

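The view shows the shut fingers behind the cover at about (360,265), beside the handle and clear of the beaker. I'll push along an arc about the hinge in small rows.

In the tool's units: 0.035 m is 0.0467, -0.002 m is -0.0027.

```bash
echo '[[0.004, 0, 0, 0, 0, 0], [0.008, 0, 0, 0, 0, 0], [0.012, 0, 0, 0, 0, 0], [0.016, 0, 0, 0, 0, 0], [0.02, 0, 0, 0, 0, 0], [0.024, 0, 0, 0, 0, 0], [0.028, 0, 0, 0, 0, 0], [0.032, 0, 0, 0, 0, 0], [0.036, 0, 0, 0, 0, 0], [0.04, 0, 0, 0, 0, 0], [0.0433, 0, -0.0013, 0, 0, 0], [0.0467, 0, -0.0027, 0, 0, 0]]' | python3 drive.py
echo '[[0.0033, 0, 0, 0, 0, 0], [0.0067, 0, -0.0013, 0, 0, 0], [0.01, 0, -0.0013, 0, 0, 0], [0.0133, 0, -0.0027, 0, 0, 0], [0.0167, 0, -0.0027, 0, 0, 0], [0.02, 0, -0.004, 0, 0, 0], [0.0233, 0, -0.004, 0, 0, 0], [0.0267, 0, -0.004, 0, 0, 0], [0.03, 0, -0.0053, 0, 0, 0], [0.0333, 0, -0.0053, 0, 0, 0], [0.0373, 0, -0.0053, 0, 0, 0], [0.0413, 0, -0.0053, 0, 0, 0]]' | python3 drive.py
python3 -c "
from h import *
a=np.radians(5.96);R=np.array([[np.cos(a),-np.sin(a)],[np.sin(a),np.cos(a)]]);s=monitor.get_state();print(R.T@(s['tcp_pos'][:2]-[.554,.0965])-[0,.089],s['tcp_pos'][2],s['contact_force'])"
```

```text
time_s: 26.87
tcp_pos: [0.4612, 0.2275, 0.2247]
eef_rot: [-179.9, 0.2, -84.0]
contact_force: [0.0, 6.7, -2.3]
gripper_width: 0.0003
gripper_force: 3.0
time_s: 27.87
tcp_pos: [0.4644, 0.1963, 0.2288]
eef_rot: [-179.9, 0.2, -84.0]
contact_force: [-3.3, 5.6, 4.3]
gripper_width: 0.0004
gripper_force: 3.0
[-0.07872046  0.0195411 ] 0.22883593228445978 [-3.32429889  5.64093141  4.33502009]
```

In the tool's units: 0.029 m is 0.0387, 0.001 m is 0.0013.

```bash
echo '[[0.0032, 0, 0, 0, 0, 0], [0.0064, 0, -0.0003, 0, 0, 0], [0.0096, 0, -0.0004, 0, 0, 0], [0.0128, 0, -0.0004, 0, 0, 0], [0.016, 0, -0.0004, 0, 0, 0], [0.0192, 0, -0.0003, 0, 0, 0], [0.0224, 0, 0, 0, 0, 0], [0.0256, 0, 0.0003, 0, 0, 0], [0.0288, 0, 0.0005, 0, 0, 0], [0.032, 0, 0.0008, 0, 0, 0], [0.0352, 0, 0.0011, 0, 0, 0], [0.0387, 0, 0.0013, 0, 0, 0]]' | python3 drive.py
echo '[[0.0031, 0, 0.0004, 0, 0, 0], [0.0061, 0, 0.0009, 0, 0, 0], [0.0092, 0, 0.0013, 0, 0, 0], [0.0123, 0, 0.002, 0, 0, 0], [0.0153, 0, 0.0027, 0, 0, 0], [0.0187, 0, 0.0033, 0, 0, 0], [0.0217, 0, 0.004, 0, 0, 0], [0.0248, 0, 0.0048, 0, 0, 0], [0.028, 0, 0.0056, 0, 0, 0], [0.0311, 0, 0.0064, 0, 0, 0], [0.0341, 0, 0.0072, 0, 0, 0], [0.0373, 0, 0.008, 0, 0, 0]]' | python3 drive.py
echo '[[0.0029, 0, 0.0009, 0, 0, 0], [0.0059, 0, 0.0019, 0, 0, 0], [0.0089, 0, 0.0029, 0, 0, 0], [0.012, 0, 0.004, 0, 0, 0], [0.0149, 0, 0.0053, 0, 0, 0], [0.0179, 0, 0.0067, 0, 0, 0], [0.0208, 0, 0.008, 0, 0, 0], [0.0237, 0, 0.0093, 0, 0, 0], [0.0267, 0, 0.0107, 0, 0, 0], [0.0296, 0, 0.012, 0, 0, 0], [0.0325, 0, 0.0133, 0, 0, 0], [0.0356, 0, 0.0147, 0, 0, 0]]' | python3 drive.py
python3 -c "
from h import *
a=np.radians(5.96);R=np.array([[np.cos(a),-np.sin(a)],[np.sin(a),np.cos(a)]]);s=monitor.get_state();print(R.T@(s['tcp_pos'][:2]-[.554,.0965])-[0,.089],s['tcp_pos'][2],s['contact_force'])"
```

```text
time_s: 28.87
tcp_pos: [0.4675, 0.1673, 0.2277]
eef_rot: [-179.9, 0.1, -84.0]
contact_force: [-0.9, 4.9, 0.8]
gripper_width: 0.0007
gripper_force: 2.6
time_s: 29.87
tcp_pos: [0.4703, 0.1382, 0.2212]
eef_rot: [-179.9, 0.0, -84.0]
contact_force: [2.5, 4.7, 2.1]
gripper_width: 0.0005
gripper_force: 2.3
time_s: 30.87
tcp_pos: [0.4726, 0.1115, 0.2099]
eef_rot: [180.0, 0.0, -84.0]
contact_force: [3.3, 3.9, 2.8]
gripper_width: 0.0005
gripper_force: 2.0
[-0.07942347 -0.0656702 ] 0.20994204130900943 [3.34440634 3.87529324 2.84295   ]
```

In the tool's units: 0.0243 m is 0.0324, 0.0155 m is 0.0207.

```bash
echo '[[0.0028, 0, 0.0016, 0, 0, 0], [0.0056, 0, 0.0032, 0, 0, 0], [0.0084, 0, 0.0048, 0, 0, 0], [0.0112, 0, 0.0065, 0, 0, 0], [0.0139, 0, 0.0083, 0, 0, 0], [0.0165, 0, 0.01, 0, 0, 0], [0.0192, 0, 0.0117, 0, 0, 0], [0.0219, 0, 0.0135, 0, 0, 0], [0.0245, 0, 0.0152, 0, 0, 0], [0.0272, 0, 0.0169, 0, 0, 0], [0.0299, 0, 0.0188, 0, 0, 0], [0.0324, 0, 0.0207, 0, 0, 0]]' | python3 drive.py
echo '[[0.0025, 0, 0.002, 0, 0, 0], [0.0051, 0, 0.004, 0, 0, 0], [0.0076, 0, 0.0061, 0, 0, 0], [0.0101, 0, 0.0083, 0, 0, 0], [0.0125, 0, 0.0104, 0, 0, 0], [0.0149, 0, 0.0125, 0, 0, 0], [0.0173, 0, 0.0147, 0, 0, 0], [0.0196, 0, 0.0168, 0, 0, 0], [0.0219, 0, 0.0191, 0, 0, 0], [0.0241, 0, 0.0213, 0, 0, 0], [0.0264, 0, 0.0236, 0, 0, 0], [0.0285, 0, 0.0257, 0, 0, 0]]' | python3 drive.py
echo '[[0.0021, 0, 0.0024, 0, 0, 0], [0.0043, 0, 0.0048, 0, 0, 0], [0.0064, 0, 0.0073, 0, 0, 0], [0.0085, 0, 0.0099, 0, 0, 0], [0.0105, 0, 0.0124, 0, 0, 0], [0.0125, 0, 0.0149, 0, 0, 0], [0.0145, 0, 0.0175, 0, 0, 0], [0.0164, 0, 0.02, 0, 0, 0], [0.0183, 0, 0.0225, 0, 0, 0], [0.0201, 0, 0.0251, 0, 0, 0], [0.0219, 0, 0.0277, 0, 0, 0], [0.0235, 0, 0.0304, 0, 0, 0]]' | python3 drive.py
python3 -c "
from h import *
a=np.radians(5.96);R=np.array([[np.cos(a),-np.sin(a)],[np.sin(a),np.cos(a)]]);s=monitor.get_state();print(R.T@(s['tcp_pos'][:2]-[.554,.0965])-[0,.089],s['tcp_pos'][2],s['contact_force'])"
```

```text
time_s: 31.87
tcp_pos: [0.475, 0.0873, 0.1943]
eef_rot: [180.0, -0.0, -84.0]
contact_force: [2.9, 2.8, 2.3]
gripper_width: 0.0006
gripper_force: 1.7
time_s: 32.87
tcp_pos: [0.4773, 0.0661, 0.175]
eef_rot: [180.0, 0.0, -84.0]
contact_force: [1.6, 2.4, 1.5]
gripper_width: 0.0008
gripper_force: 1.3
time_s: 33.87
tcp_pos: [0.4791, 0.0485, 0.1522]
eef_rot: [180.0, -0.0, -84.0]
contact_force: [1.6, 1.1, 1.1]
gripper_width: 0.0008
gripper_force: 1.1
[-0.07951213 -0.12893672] 0.15221089622296055 [1.64129481 1.1212091  1.1190806 ]
```

In the tool's units: 0.0254 m is 0.0339, 0.0134 m is 0.0179.

```bash
echo '[[0.0017, 0, 0.0028, 0, 0, 0], [0.0033, 0, 0.0056, 0, 0, 0], [0.0049, 0, 0.0084, 0, 0, 0], [0.0065, 0, 0.0112, 0, 0, 0], [0.008, 0, 0.014, 0, 0, 0], [0.0095, 0, 0.0168, 0, 0, 0], [0.0109, 0, 0.0196, 0, 0, 0], [0.0124, 0, 0.0224, 0, 0, 0], [0.0139, 0, 0.0253, 0, 0, 0], [0.0152, 0, 0.0281, 0, 0, 0], [0.0165, 0, 0.0309, 0, 0, 0], [0.0179, 0, 0.0339, 0, 0, 0]]' | python3 drive.py
echo '[[0.0007, 0, 0.0016, 0, 0, 0], [0.0012, 0, 0.0031, 0, 0, 0], [0.0019, 0, 0.0045, 0, 0, 0], [0.0024, 0, 0.006, 0, 0, 0], [0.0029, 0, 0.0075, 0, 0, 0], [0.0035, 0, 0.0091, 0, 0, 0], [0.004, 0, 0.0105, 0, 0, 0], [0.0045, 0, 0.012, 0, 0, 0], [0.0051, 0, 0.0135, 0, 0, 0], [0.0056, 0, 0.0151, 0, 0, 0], [0.0061, 0, 0.0165, 0, 0, 0], [0.0067, 0, 0.0181, 0, 0, 0]]' | python3 drive.py
echo '[[0.0005, 0, 0.0016, 0, 0, 0], [0.0011, 0, 0.0031, 0, 0, 0], [0.0015, 0, 0.0047, 0, 0, 0], [0.0019, 0, 0.0061, 0, 0, 0], [0.0023, 0, 0.0077, 0, 0, 0], [0.0027, 0, 0.0093, 0, 0, 0], [0.0031, 0, 0.0108, 0, 0, 0], [0.0035, 0, 0.0124, 0, 0, 0], [0.0039, 0, 0.0139, 0, 0, 0], [0.0043, 0, 0.0155, 0, 0, 0], [0.0047, 0, 0.0169, 0, 0, 0], [0.0051, 0, 0.0185, 0, 0, 0]]' | python3 drive.py
python3 -c "
from h import *
a=np.radians(5.96);R=np.array([[np.cos(a),-np.sin(a)],[np.sin(a),np.cos(a)]]);s=monitor.get_state();print(R.T@(s['tcp_pos'][:2]-[.554,.0965])-[0,.089],s['tcp_pos'][2],s['contact_force'])"
```

```text
time_s: 34.87
tcp_pos: [0.4805, 0.0354, 0.1268]
eef_rot: [180.0, 0.0, -84.0]
contact_force: [1.3, 3.1, 1.1]
gripper_width: 0.0003
gripper_force: 0.9
time_s: 35.87
tcp_pos: [0.481, 0.0304, 0.1133]
eef_rot: [180.0, 0.0, -84.0]
contact_force: [0.3, 0.8, 2.5]
gripper_width: 0.0007
gripper_force: 0.8
time_s: 36.87
tcp_pos: [0.4814, 0.0266, 0.0994]
eef_rot: [180.0, 0.0, -84.0]
contact_force: [-0.7, 1.2, 1.5]
gripper_width: 0.0008
gripper_force: 0.7
[-0.07942795 -0.15096186] 0.0994454680884316 [-0.74691617  1.22542525  1.51474879]
```

10→5→about 1.5°, slowly, then checking force at the end.

In the tool's units: 0.014 m is 0.0187, 0.0129 m is 0.0172.

```bash
echo '[[0.0003, 0, 0.0016, 0, 0, 0], [0.0005, 0, 0.0031, 0, 0, 0], [0.0008, 0, 0.0047, 0, 0, 0], [0.0012, 0, 0.0063, 0, 0, 0], [0.0015, 0, 0.0077, 0, 0, 0], [0.0017, 0, 0.0093, 0, 0, 0], [0.002, 0, 0.0109, 0, 0, 0], [0.0023, 0, 0.0124, 0, 0, 0], [0.0027, 0, 0.014, 0, 0, 0], [0.0029, 0, 0.0156, 0, 0, 0], [0.0032, 0, 0.0172, 0, 0, 0], [0.0035, 0, 0.0187, 0, 0, 0]]' | python3 drive.py
echo '[[0.0001, 0, 0.0011, 0, 0, 0], [0.0003, 0, 0.0021, 0, 0, 0], [0.0004, 0, 0.0032, 0, 0, 0], [0.0005, 0, 0.0043, 0, 0, 0], [0.0007, 0, 0.0053, 0, 0, 0], [0.0008, 0, 0.0064, 0, 0, 0], [0.0009, 0, 0.0075, 0, 0, 0], [0.0011, 0, 0.0085, 0, 0, 0], [0.0012, 0, 0.0096, 0, 0, 0], [0.0013, 0, 0.0107, 0, 0, 0], [0.0013, 0, 0.0117, 0, 0, 0], [0.0013, 0, 0.0127, 0, 0, 0]]' | python3 drive.py
echo '[[0, 0, 0.0005, 0, 0, 0], [0, 0, 0.0011, 0, 0, 0], [0, 0, 0.0016, 0, 0, 0], [0, 0, 0.0021, 0, 0, 0], [0, 0, 0.0027, 0, 0, 0], [0, 0, 0.0032, 0, 0, 0], [0, 0, 0.0037, 0, 0, 0], [0, 0, 0.0043, 0, 0, 0], [0, 0, 0.0048, 0, 0, 0], [0, 0, 0.0053, 0, 0, 0]]' | python3 drive.py
```

```text
time_s: 37.87
tcp_pos: [0.4818, 0.024, 0.0854]
eef_rot: [-180.0, 0.0, -84.0]
contact_force: [-0.3, 1.2, 0.5]
gripper_width: 0.0008
gripper_force: 0.7
time_s: 38.87
tcp_pos: [0.4819, 0.023, 0.076]
eef_rot: [180.0, -0.0, -84.0]
contact_force: [-0.0, 0.8, 1.5]
gripper_width: 0.0004
gripper_force: 0.7
time_s: 39.7
tcp_pos: [0.4818, 0.023, 0.0722]
eef_rot: [180.0, -0.0, -84.0]
contact_force: [-2.3, -1.2, 9.7]
gripper_width: 0.0005
gripper_force: 4.9
```

In the tool's units: 0.0012 m is 0.0016, 0.0009 m is 0.0012.

```bash
echo '[[0, 0, 0.0004, 0, 0, 0], [0, 0, 0.0008, 0, 0, 0], [0, 0, 0.0012, 0, 0, 0], [0, 0, 0.0016, 0, 0, 0], [0, 0, 0.0016, 0, 0, 0], [0, 0, 0.0016, 0, 0, 0]]' | python3 drive.py
python3 -c "
from h import *
totool((0,0,0))"
```

```text
time_s: 40.2
tcp_pos: [0.4818, 0.023, 0.0722]
eef_rot: [-180.0, -0.0, -84.0]
contact_force: [-5.6, -0.0, 18.6]
gripper_width: 0.0003
gripper_force: 9.2
t 40.2 tcp [0.4818 0.023  0.0722] rpy [-180.   -0.  -84.] shift [-0.0275  0.4816  0.072 ] turn None
```

In the tool's units: -0.13 m is -0.1733, -0.09 m is -0.12.

```bash
echo '[[0, 0, -0.0067, 0, 0, 0], [0, 0, -0.0267, 0, 0, 0], [0, 0, -0.0667, 0, 0, 0], [0, 0, -0.12, 0, 0, 0], [0, 0, -0.1733, 0, 0, 0], [0, 0, -0.1733, 0, 0, 0], [0, 0, -0.1733, 0, 0, 0]]' | python3 drive.py
python3 - <<'E'
from h import *
res={}
for n,box in(("top",(315,215,360,265)),("side",(335,170,385,220))):
    c=cap(n); m=cv2.inRange(hsv(c),(45,80,40),(85,255,255)); u0,v0,u1,v1=box; k=np.zeros_like(m);k[v0:v1,u0:u1]=m[v0:v1,u0:u1]
    qs=cv2.findContours(k,cv2.RETR_EXTERNAL,cv2.CHAIN_APPROX_NONE)[0]
    if not qs: print(n,"hidden"); continue
    q=max(qs,key=cv2.contourArea); M=cv2.moments(q); res[n]=(c,(M['m10']/M['m00'],M['m01']/M['m00'])); print(n,res[n][1],cv2.contourArea(q),onz(c,*res[n][1],.066))
if len(res)==2: print(tri(*res["top"],*res["side"]))
t=np.load("top0.npz"); s=np.load("side0.npz"); print("start images", tri(t,(338.42,239.29),s,(362.8,196.17)))
s=cap("side");W=cloud(s); h=cv2.inRange(hsv(s),(100,100,40),(125,255,255))>0; k=np.zeros_like(h);k[170:300,200:400]=1
q=W[h&k]; q=q[(q[:,1]<.25)&(q[:,1]>-.05)]; print("cover rim z",np.nanpercentile(q[:,2],[2,10,50,90,98]))
cv2.imwrite("pics/shut.png",cv2.resize(s["frame"][100:320,150:450],None,fx=2,fy=2)[:,:,::-1])
totool((.4726,-.0300,.10),-84.04)
E
```

```text
time_s: 40.78
tcp_pos: [0.483, 0.0238, 0.2033]
eef_rot: [-179.7, 0.1, -84.0]
contact_force: [-0.3, 0.9, -1.3]
gripper_width: 0.0006
gripper_force: 0.0
top (339.97660818713445, 241.88888888888889) 28.5 [ 0.46632233 -0.03390701  0.066     ]
side (363.0022371364653, 195.42058165548096) 74.5 [ 0.47117115 -0.0253051   0.066     ]
(array([ 0.46976836, -0.03373122,  0.0581691 ]), np.float64(0.006166131494484604))
start images (array([ 0.47272594, -0.030377  ,  0.05844948]), np.float64(0.00036016073488816366))
cover rim z [0.06869071 0.07043926 0.07204272 0.07356283 0.07453625]
t 40.93 tcp [0.481  0.0229 0.1998] rpy [179.9  -0.  -84.1] shift [0.0518 0.0136 0.0998] turn -0.01
```

View pics/shut.png

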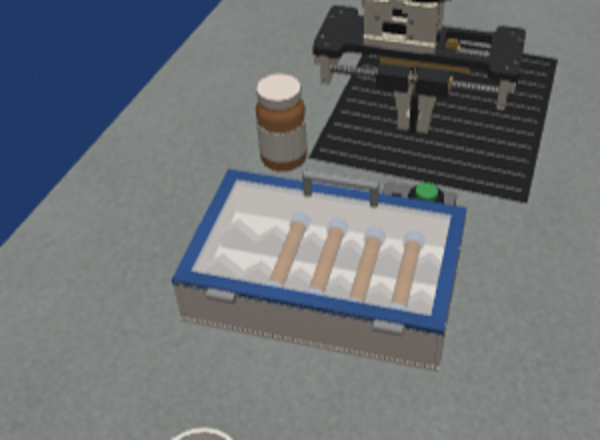

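The cover lies flat at about 72 mm all round with the four columns visible under it. The button is at (427,192) in this crop, clear of the handle, so I'll move above it.

In the tool's units: 0.115 m is 0.1533, 0.1 m is 0.1333.

```bash
echo '[[0.0133, 0.004, 0, 0, 0, 0], [0.04, 0.0107, 0, 0, 0, 0], [0.0693, 0.0168, 0.0133, 0, 0, 0], [0.0693, 0.0168, 0.0533, 0, 0, 0], [0.0693, 0.0168, 0.0933, 0, 0, 0], [0.0693, 0.0168, 0.1333, 0, 0, 0], [0.0693, 0.0168, 0.1533, 0, 0, 0], [0.0693, 0.0168, 0.1533, 0, 0, 0], [0.0693, 0.0168, 0.1533, 0, 0, 0], [0.0693, 0.0168, 0.1533, 0, 0, 0]]' | python3 drive.py
python3 -c "
from h import *
totool((.473,-.0295,.066),-84.04)"
```

```text
time_s: 41.77
tcp_pos: [0.4751, -0.0301, 0.0864]
eef_rot: [-180.0, -0.0, -84.0]
contact_force: [-0.8, 0.1, -0.1]
gripper_width: 0.0007
gripper_force: 0.0
t 41.77 tcp [ 0.4751 -0.0301  0.0864] rpy [-180.   -0.  -84.] shift [-0.0008  0.0021  0.0204] turn 0.02
```

In the tool's units: 0.0205 m is 0.0273, 0.0195 m is 0.026.

```bash
echo '[[0, 0.0027, 0.004, 0, 0, 0], [0, 0.0027, 0.008, 0, 0, 0], [0, 0.0027, 0.012, 0, 0, 0], [0, 0.0027, 0.016, 0, 0, 0], [0, 0.0027, 0.02, 0, 0, 0], [0, 0.0027, 0.022, 0, 0, 0], [0, 0.0027, 0.024, 0, 0, 0], [0, 0.0027, 0.026, 0, 0, 0], [0, 0.0027, 0.0273, 0, 0, 0], [0, 0.0027, 0.0273, 0, 0, 0]]' | python3 drive.py
echo '[[0, 0, 0.0009, 0, 0, 0], [0, 0, 0.0019, 0, 0, 0], [0, 0, 0.0028, 0, 0, 0], [0, 0, 0.0037, 0, 0, 0], [0, 0, 0.0047, 0, 0, 0], [0, 0, 0.0047, 0, 0, 0]]' | python3 drive.py
```

```text
time_s: 42.6
tcp_pos: [0.4727, -0.0302, 0.0653]
eef_rot: [180.0, -0.0, -84.0]
contact_force: [-0.4, -0.3, 1.0]
gripper_width: 0.0003
gripper_force: 0.9
time_s: 43.1
tcp_pos: [0.4728, -0.0302, 0.0619]
eef_rot: [-180.0, -0.0, -84.0]
contact_force: [-1.9, 0.8, 3.1]
gripper_width: 0.0005
gripper_force: 1.9
```

In the tool's units: 0.0028 m is 0.0037, 0.0021 m is 0.0028.

```bash
echo '[[0, 0, 0.0009, 0, 0, 0], [0, 0, 0.0019, 0, 0, 0], [0, 0, 0.0028, 0, 0, 0], [0, 0, 0.0037, 0, 0, 0], [0, 0, 0.0037, 0, 0, 0], [0, 0, 0.0037, 0, 0, 0]]' | python3 drive.py
echo '[[0, 0, 0.0007, 0, 0, 0], [0, 0, 0.0013, 0, 0, 0], [0, 0, 0.0016, 0, 0, 0], [0, 0, 0.0016, 0, 0, 0], [0, 0, 0.0016, 0, 0, 0]]' | python3 drive.py
```

```text
time_s: 43.6
tcp_pos: [0.4728, -0.0302, 0.06]
eef_rot: [-180.0, -0.0, -84.0]
contact_force: [-6.4, 1.7, 17.6]
gripper_width: 0.0007
gripper_force: 8.7
time_s: 44.02
tcp_pos: [0.4729, -0.0302, 0.0598]
eef_rot: [-179.9, -0.0, -84.0]
contact_force: [-9.8, 2.6, 29.7]
gripper_width: 0.0009
gripper_force: 15.0
```

The button bottomed out after about 6 mm. I'll retreat and take a last look.

In the tool's units: 0.22 m is 0.2933, -0.2 m is -0.2667.

```bash
echo '[[0, 0, -0.0067, 0, 0, 0], [0, 0, -0.0267, 0, 0, 0], [0, 0, -0.0667, 0, 0, 0], [0, 0, -0.12, 0, 0, 0], [0.04, 0, -0.1733, 0, 0, 0], [0.0933, 0, -0.2267, 0, 0, 0], [0.1467, 0, -0.2533, 0, 0, 0], [0.2, 0, -0.2667, 0, 0, 0], [0.2533, 0, -0.2667, 0, 0, 0], [0.2933, 0, -0.2667, 0, 0, 0], [0.2933, 0, -0.2667, 0, 0, 0], [0.2933, 0, -0.2667, 0, 0, 0]]' | python3 drive.py
python3 - <<'E'
from h import *
t,s=cap("top"),cap("side")
W=cloud(s); h=cv2.inRange(hsv(s),(100,100,40),(125,255,255))>0; k=np.zeros_like(h);k[170:300,200:400]=1
q=W[h&k]; q=q[(q[:,1]<.25)&(q[:,1]>-.05)]; print("cover rim z",np.nanpercentile(q[:,2],[2,50,98]))
W=cloud(t)
for n,b in(("jar",(350,130,385,170)),("beaker",(145,180,185,216))):
    p=W[b[1]:b[3],b[0]:b[2]].reshape(-1,3); p=p[p[:,2]>.08]; print(n,p[:,:2].min(0),p[:,:2].max(0))
cv2.imwrite("pics/end.png",np.vstack([cv2.resize(t["frame"][110:290,130:430],None,fx=1.6,fy=1.6),cv2.resize(s["frame"][130:310,180:480],None,fx=1.6,fy=1.6)])[:,:,::-1])
E
```

```text
time_s: 45.02
tcp_pos: [0.4954, -0.2517, 0.257]
eef_rot: [179.9, 0.0, -84.3]
contact_force: [-0.5, 0.0, -0.2]
gripper_width: 0.0005
gripper_force: 0.0
cover rim z [0.06863966 0.07203383 0.07444702]
jar [ 0.51078898 -0.05735435] [ 0.56176557 -0.01795594]
beaker [0.52174241 0.35123895] [0.59711769 0.42612467]
```

View pics/end.png

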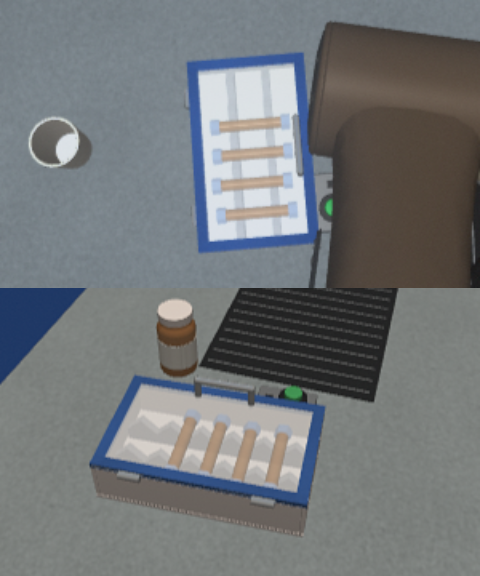

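The cover is shut, four columns lie centred across both rails, the jar and beaker are where they were, and the robot touches nothing.

```bash
python3 -c "
from plant import r, monitor, capture
print(r.close_job())"
```

```text
the job is handed in; nothing more can be done
None
```

The job is handed in after about 45 s of robot time: the four columns present lie cradled one to a groove, the cover was pushed down slowly and is fully shut, the start button was pressed to its stop, and the jar and beaker were left alone.

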